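# Set a rail in the dowelling jig with three light touches

### The job

Set the pine rail up for drilling in the dowelling jig with light fingertip touches only, never picking it up: first nudge its long near side until the rail lies flat along the back fence, then tap its right-hand end so that it slides along the fence until its left end meets the end stop under the drill guide, and last press the clamp's handle down until it is fully home and the pad holds the rail. Be gentle with the rail and the jig, and leave the dowels and the pencil beside them where they lie.

Things in the scene. Friction and masses are not known exactly. Their poses are not given: they have to be found in the camera images.
- jig: Dowelling jig screwed to the bench, elsewhere each time, turned up to 0.15 rad. Origin on the bench surface; its x points to the back fence (away from the robot), y along the fence to the end stop (left), z up; numbers here are mm in this frame. Plywood base 18 thick, x -75 to 45, y -125 to 135, and a tongue behind it to x 105, y -22 to 78, under the clamp. On it: fence, end stop, drill guide, toggle clamp.
- fence_face (a point): Jig (20, 0, 33): middle of the front face of the back fence, a wooden strip x 20 to 42, y -122 to 132, top at z 48. The rail's back belongs flat against the plane x = 20.
- stop_face (a point): Jig (3, 95, 35): middle of the right-hand face of the end stop, a wooden block x -22 to 20, y 95 to 123, z 18 to 55. The rail's left end belongs against the plane y = 95.
- guide (a point): Jig (10, 90, 70): top of the dark wood drill guide with two steel bushes that bridges the corner of fence and stop: x -22 to 42, y 58 to 123, z 55 to 70, 3 mm above the rail's top, so the rail slides in under it.
- rail: Pine rail, 34 wide (its x), 160 long (its y), 34 high, loose, 60 to 130 g, lying on the jig's base in front of the fence, within 0.1 rad of parallel. Origin: centre of its underside, 18 mm above the bench. At the start 10 to 30 mm from the fence, 20 to 45 mm from the stop; it slides easily (under 2 N). Seated: origin at jig (3, 15, 18), axes as the jig's.
- rail_back_l (a point): Point on the rail: left end (towards the stop) of its back face, half-way up (rail frame 17, 80, 17 mm).
- rail_back_r (a point): Point on the rail: right end of its back face, half-way up (rail frame 17, -80, 17 mm).
- clamp_handle (a joint): Clamp handle, hinge along the jig's y axis at jig (85, 28, 62). 0 rad = open, as at the start: the handle points up and back, 1.10 rad above level. Grows as the handle is pushed back and down; 1.10 = fully home, against its stop, handle level, pointing to jig +x. Needs about 4 N at the grip, 8 N for the last bit; stays where it is left; a hidden link drives the clamp bar.
- handle_grip (a point): On the axis of the handle's round black grip (18 thick, from 34 to 97 out from the hinge), 70 out from the hinge: the place to press, on the grip's upper side. It moves with the handle on an arc about the hinge.
- clamp_bar: Steel bar of the toggle clamp, behind the fence near the drill guide, with a round rubber pad 17 wide on a screw at its end. Origin at its hinge, jig (60, 28, 66). Open, it stands upright, up to z 136, no farther forward than x 45; as the handle goes down it swings forward and down 1.64 times as far; the pad meets the rail's top at jig x 5, y 28 shortly before home and gives 3 mm.
- dowel_1: Bystander: loose dowel 16 x 110 mm lying on the bench to the right of the jig.
- dowel_2: Bystander: loose dowel 12 x 85 mm lying on the bench to the right of the jig.
- carpenter_pencil: Bystander: flat carpenter's pencil, 156 mm long, lying to the right of the jig.
There are look-alikes about, which are no part of the job. What is shaped like the rail but red is not meant.

How it is judged:
On the way, in this order (a step that is already met when the one before it is completed fails the run):
1. the rail lies flat along the back fence (x of each of rail_back_l, rail_back_r in the frame of jig above 0.018 m), for 0.2 s.
2. the rail's left end meets the end stop, its back still along the fence (all of step 1 and y of rail_back_l in the frame of jig above 0.093 m), for 0.2 s.
3. the clamp handle is fully down and the pad presses on the rail in its corner (all of step 2 and value of joint clamp_handle above 1.05 rad and contact force between clamp_bar and rail above 0.5 N), for 0.2 s.
At the end, for the whole second after the job is handed in: Both ends of the rail's back within 2 mm of the fence, its left end within 2 mm of the stop, the handle within 0.05 rad of fully home (1.10), the pad pressing on the rail with more than 0.5 N, the rail at rest (all of step 3 and linear speed of rail below 0.01 m/s); the robot touches nothing.
It fails at once if the rail is lifted (8 mm) or tipped (0.2 rad) (z of rail in the frame of jig above 0.026 m or angle between rail's own z axis and vertical above 0.2 rad).
It fails at once if the rail is pushed with more than 60 N (contact force between the fingers and rail above 60 N).
It fails at once if the jig or its clamp is pushed with more than 60 N (contact force between any of the fingers, the arm and jig above 60 N).
It fails at once if the clamp handle is pressed half down before the rail is in its corner (value of joint clamp_handle above 0.55 rad and not (x of each of rail_back_l, rail_back_r in the frame of jig above 0.016 m and y of rail_back_l in the frame of jig above 0.091 m)).
It fails at once if a dowel or the pencil is moved more than 15 mm (distance of any of dowel_1, dowel_2, carpenter_pencil from where it was at the start of the episode above 0.015 m).
It also fails if it takes over 51 s, if anything falls off the work surface, if the arm or the gripper's body presses on something with over 40 N, if the wrist force passes 120 N, or if a joint passes its speed limit or range.

### The arm

A 6-joint arm with a two-finger parallel gripper is mounted at the origin on a cart in front of the work surface, level with it; the furniture and walls round the work are solid. World frame = base frame: x ahead of the robot, y to its left, z up, the work surface at z = 0. Lengths are in m, angles in rad, forces in N, time in s.
With the tool pointing down it reaches from about 0.3 to 0.75 m from the base axis. Payload 8.5 kg.
Tool frame: the origin (TCP) lies at the very end of the fingers, on their centre line; the grasp point (between the pads) lies 19 mm behind it; y points along the fingers, x is the direction in which the jaws open and shut, and the axes are right-handed (so a half turn about y gives the same grasp; the last joint's range is limited). The gripper opens to 85 mm and grips with 20 to 120 N. Pads are 22 mm wide; open, the fingers measure 114 mm over their backs; the gripper's body (76 mm by 85 mm) begins 54 mm behind the grasp point. The pads swing forward as they close: fully open they stand 13 mm farther back than shut.
Start: joints at [-1.47, 0.381, 1.297, -0, 1.464, -0.215], TCP at [0.171, -0.523, 0.231] pointing down, gripper open.
Joint ranges: [-3.11, 3.11], [-0.89, 2.33], [0.22, 2.48], [-1.42, 4.56], [0.17, 2.85], [-2.88, 2.88]. Speed limits (rad/s): [2.39, 2.39, 3.14, 3.14, 3.14, 3.14].

### API

Orientations are given as a unit quaternion [x, y, z, w].
In Python, from rig import robot, grab_frame gives the robot as it stands.
- The arm moves only by the tool carry_out, never from a script. Its arguments are lists of equal length, an entry for each row: "delta_pos": the shift along the tool's x, y, z in cm, a list of three; "dr": the turn, a rotation vector about the tool's x, y, z in rad, a list of three; "grip": the closure in counts, from 0 (fully open) to 255 (shut). In form: {"delta_pos": [[tx, ty, tz], ...], "dr": [[rx, ry, rz], ...], "grip": [grip, ...]}. A call has 1 to 20 rows; each row is the pose to reach, as a shift and turn from the pose measured when the call began, along the tool's axes at that moment; what a row does not reach only later rows make up. A row lasts 1/12 s, in which the tool goes at most 41.7 mm and 7.16 degrees, less where a joint would pass 70% of its speed; a pose out of reach is approached as far as the arm can. A call with a gripper value outside its range is refused whole. The fingers move at their own pace and stop on an object; "squeeze" is the grip in N (left out, the last holds). Time passes only in rows, so rows that repeat a pose let the fingers close. It gives the time, the measured TCP pose, the force and the opening at its end, in the units of the state.
- robot.get_obs(): the state, without advancing time (a new reading comes with each control period).
- grab_frame(name): name is "side" or "top" or "wrist"; returns a dict with "image" (400x640x3 uint8, red, green, blue), "depth" (400x640 float32, m along the optical axis (not along the pixel's ray), 0 where there is no reading), "fx", "fy", "cx", "cy" (pixels), "distortion" ([k1, k2, p1, p2, k3] as OpenCV has them; the pictures are not rectified), "extrinsics" (4x4, takes a point from camera to world coordinates); the wrist camera has in their place "T_tool_cam" (4x4, takes a point from camera to tool coordinates, whose origin is the TCP and whose axes are the tool frame's). Camera axes: x right, y up, looking along -z (the intrinsics and any distortion apply to the point x, -y, -z); pixel columns grow to the right and rows downward; lengths in m; the calibration is good to about 2 mm. A picture is of the moment at which its call begins: read the wrist's pose just before it.
- robot.sign_off(): hands the job in, once; it reports no verdict.
The state is a dict: "clock": time; "joint_positions": joint angles; "joint_vel": joint speeds; "joint_torque": joint torques, N m; "ee_pos": TCP position; "ee_rot": TCP orientation; "contact_force": force on the tool from outside, world axes, zero at the start; "ft_torque": the same for the moment, N m; "opening": finger opening in m.
Only numpy, scipy, OpenCV 4.12 (cv2) and the standard library are available. Lean on these libraries where they do the work, as an engineer would, in place of code of your own. Each camera call takes 0.05 s, during which the arm holds its last target.

## Working session

There is one attempt and no reset: what is moved stays moved. The work goes in short steps, Python scripts to look and compute and a tool call to move; the robot and the scene stay as the last step left them, time stands still between calls to the robot, and variables do not carry over. Pictures are saved under pics/ and viewed, and the job is handed in when it is done.

Besides the shell and the picture viewer there is one more tool, called after ">>>" as name(argument=value, ...) on one line, values as JSON. carry_out: Moves the arm, as the interface text tells. Its arguments: {"type":"object","properties":{"delta_pos":{"type":"array"},"dr":{"type":"array"},"grip":{"type":"array"},"squeeze":{"type":"number"}},"required":["delta_pos","dr","grip"]}

```bash
ls; mkdir -p pics
python3 - <<'E'
from rig import robot, grab_frame
import cv2,numpy as np,pickle
o=robot.get_obs()
for k,v in o.items(): print(k,np.round(v,4))
for n in ["top","side"]:
    f=grab_frame(n); cv2.imwrite(f'pics/{n}0.png',f['image'][:,:,::-1]); pickle.dump(f,open(f'{n}0.pkl','wb'))
    print(n,f['fx'],f['fy'],f['cx'],f['cy'],f['distortion'],np.round(f['extrinsics'],3).tolist())
E
```

```text
pics
clock 0.0
joint_positions [-1.4703  0.3812  1.2982 -0.      1.4636 -0.2153]
joint_vel [ 0.0004 -0.0007  0.0006  0.0009  0.0009 -0.0003]
joint_torque [ 0.00000e+00 -4.48464e+01 -2.31280e+01 -1.00000e-04  4.80000e-03
 -0.00000e+00]
ee_pos [ 0.1708 -0.5225  0.2307]
ee_rot [-0.572   0.4155 -0.4148  0.5728]
contact_force [-0.4449 -0.3689  0.3964]
ft_torque [-0.0242  0.0243  0.0112]
opening 0.0852
top 389.9632039129606 389.9632039129606 320.31356326779735 197.4622332325236 [-0.07873547  0.          0.          0.          0.        ] [[-0.022, 0.99, -0.139, 0.382], [-1.0, -0.025, -0.016, 0.154], [-0.02, 0.139, 0.99, 0.975], [0.0, 0.0, 0.0, 1.0]]
side 427.20129063687176 427.20129063687176 322.6974953166419 197.29340430742045 [-0.1162245  0.         0.         0.         0.       ] [[-0.982, 0.117, -0.146, 0.356], [-0.187, -0.616, 0.765, 1.057], [-0.0, 0.779, 0.627, 0.853], [0.0, 0.0, 0.0, 1.0]]
```

View pics/top0.png

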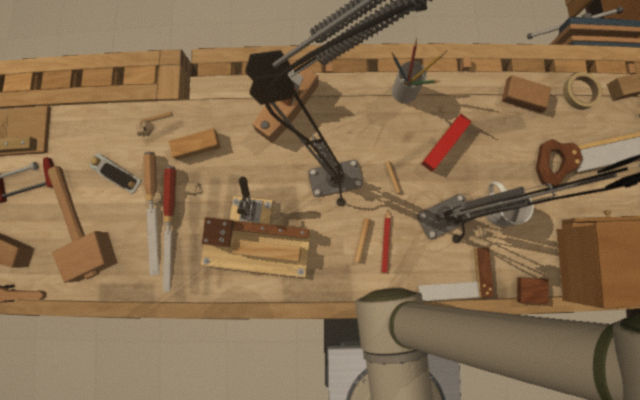

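View pics/side0.png

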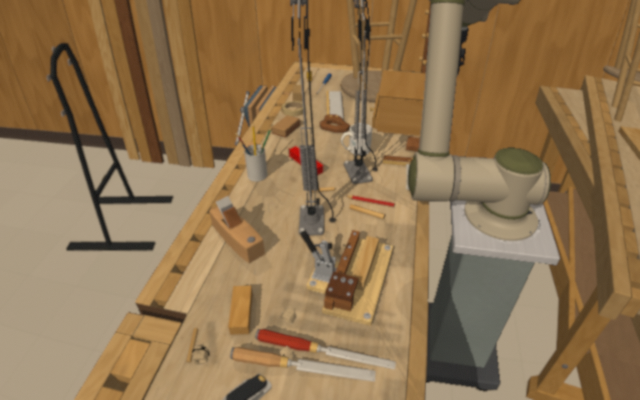

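The top view shows the jig at about pixels (205-310, 195-275), with the rail at (235-300, 240-262) and the handle at (245,190). A lamp stands at (335,180), and the dowels and pencil at (362-395, 165-270). Next is the metric reconstruction.

```bash
cat > h.py <<'E'
import numpy as np,cv2,pickle
def cloud(f,T=None):
    T=f['extrinsics'] if T is None else T
    h,w=f['depth'].shape
    u,v=np.meshgrid(np.arange(w),np.arange(h))
    K=np.array([[f['fx'],0,f['cx']],[0,f['fy'],f['cy']],[0,0,1]])
    p=cv2.undistortPoints(np.stack([u,v],-1).reshape(-1,1,2).astype(np.float64),K,np.array(f['distortion'])).reshape(h,w,2)
    d=f['depth']
    P=np.stack([p[...,0]*d,-p[...,1]*d,-d],-1)
    W=P@T[:3,:3].T+T[:3,3]
    W[d==0]=np.nan
    return W
def proj(f,X,T=None):
    T=f['extrinsics'] if T is None else T
    X=np.atleast_2d(X); C=(X-T[:3,3])@T[:3,:3]
    K=np.array([[f['fx'],0,f['cx']],[0,f['fy'],f['cy']],[0,0,1]])
    return cv2.projectPoints(C*[1,-1,-1],np.zeros(3),np.zeros(3),K,np.array(f['distortion']))[0].reshape(-1,2)
def ortho(f,W,x0,x1,y0,y1,r):  # forward up, y left ; returns color, height
    H=int((x1-x0)/r);Wd=int((y1-y0)/r)
    im=np.zeros((H,Wd,3),np.uint8);z=np.full((H,Wd),-1.)
    m=~np.isnan(W[...,0]);P=W[m];c=f['image'][m]
    i=((x1-P[:,0])/r).astype(int);j=((y1-P[:,1])/r).astype(int)
    k=(i>=0)&(i<H)&(j>=0)&(j<Wd);i,j,P,c=i[k],j[k],P[k],c[k]
    o=np.argsort(P[:,2]);im[i[o],j[o]]=c[o];z[i[o],j[o]]=P[o,2]
    return im,z
E
python3 - <<'E'
from h import *
f=pickle.load(open('top0.pkl','rb'));W=cloud(f)
for u,v in [(205,248),(203,265),(306,275),(312,238),(240,243),(299,248),(238,255),(298,261),(205,222),(310,228),(300,320),(245,182),(335,180),(310,130),(362,240),(387,240),(393,178),(275,80),(340,290)]:
    print(u,v,np.round(W[v,u],3))
crop=f['image'][170:300,190:330,::-1];cv2.imwrite('pics/crop0.png',cv2.resize(crop,None,fx=5,fy=4.6,interpolation=cv2.INTER_CUBIC)[:600,:700])
E
```

```text
205 248 [0.398 0.458 0.017]
203 265 [0.357 0.462 0.019]
306 275 [ 0.327  0.21  -0.002]
312 238 [0.418 0.193 0.   ]
240 243 [0.408 0.363 0.051]
299 248 [0.393 0.222 0.051]
238 255 [0.38  0.375 0.018]
298 261 [0.362 0.228 0.018]
205 222 [0.458 0.442 0.07 ]
310 228 [0.442 0.197 0.021]
300 320 [ 0.089  0.284 -0.777]
245 182 [0.537 0.331 0.147]
335 180 [0.548 0.134 0.08 ]
310 130 [0.697 0.193 0.001]
362 240 [0.41  0.07  0.015]
387 240 [0.408 0.008 0.004]
393 178 [ 0.563 -0.014  0.009]
275 80 [0.552 0.203 0.612]
340 290 [ 0.289  0.127 -0.002]
```

View pics/crop0.png

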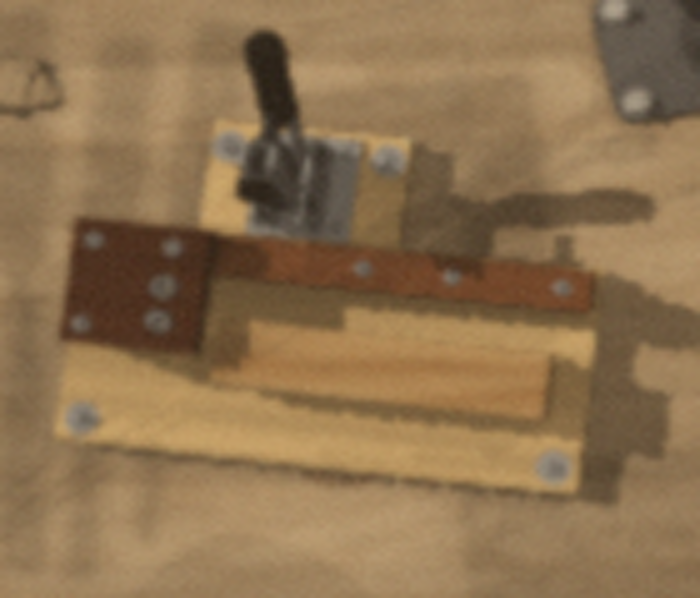

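```bash
cat >> h.py <<'E'
def jig2w(p,J): # p mm jig
    x,y,t=p; J=np.atleast_2d(J)/1000.; c,s=np.cos(t),np.sin(t)
    return np.stack([x+c*J[:,0]-s*J[:,1],y+s*J[:,0]+c*J[:,1],J[:,2]],-1)
def w2jig(p,Wp):
    x,y,t=p; c,s=np.cos(t),np.sin(t); Wp=np.atleast_2d(Wp);d=Wp[:,:2]-[x,y]
    return np.stack([c*d[:,0]+s*d[:,1],-s*d[:,0]+c*d[:,1],Wp[:,2]],-1)*1000
E
python3 - <<'E'
from h import *
from scipy.optimize import least_squares
f=pickle.load(open('top0.pkl','rb'));W=cloud(f)
cr=np.array([(57,437),(577,493),(592,312),(595,273),(75,218),(215,237),(200,352),(62,340),(215,122),(410,140)],float)
J=np.array([(-75,135,18),(-75,-125,18),(20,-122,48),(42,-122,48),(42,123,70),(42,58,70),(-22,58,70),(-22,123,70),(105,78,18),(105,-22,18)],float)
px=cr/[5,4.6]+[190,170]-0.5+[.1,.1]
r=least_squares(lambda p:(proj(f,jig2w(p,J))-px).ravel(),[0.43,0.33,-0.05],loss='soft_l1',f_scale=.5)
print(np.round(r.x,4));print(np.round(r.fun.reshape(-1,2),1).tolist())
p=r.x
# cloud check
Q=w2jig(p,W.reshape(-1,3)).reshape(W.shape)
m=(Q[...,0]>-75)&(Q[...,0]<15)&(Q[...,1]<92)&(Q[...,1]>-125)
top=m&(Q[...,2]>45)&(Q[...,2]<58)
pts=Q[top][:,:2].astype(np.float32); print(len(pts),np.median(Q[top][:,2]))
print(cv2.minAreaRect(pts),cv2.boxPoints(cv2.minAreaRect(pts)))
fe=(Q[...,2]>44)&(Q[...,2]<53)&(Q[...,0]>10)&(Q[...,0]<50)&(Q[...,1]<20)&(Q[...,1]>-110)
print('fence top x',np.percentile(Q[fe][:,0],[1,50,99]),np.median(Q[fe][:,2]))
g=(Q[...,2]>66)&(Q[...,2]<74)&(Q[...,0]<45)&(Q[...,0]>-50);print('guide',np.percentile(Q[g][:,:2],[1,50,99],axis=0))
pickle.dump(p,open('p.pkl','wb'))
im,z=ortho(f,W,0.3,0.65,0.0,0.5,0.00125)
E
```

```text
[ 0.4131  0.3247 -0.1267]
[[-0.4, 0.8], [0.5, 0.5], [-0.1, 0.1], [0.3, -0.6], [0.7, -0.2], [-0.4, -1.4], [-1.0, 0.9], [-0.5, 0.4], [0.2, -0.5], [0.6, -0.4]]
993 51.63288362809504
((-19.203332901000977, -21.424118041992188), (169.36444091796875, 47.77821350097656), 83.95905303955078) [[ -51.87167   -103.122025 ]
 [  -4.3587723 -108.15016  ]
 [  13.465004    60.27379  ]
 [ -34.047894    65.301926 ]]
fence top x [20.29649499 31.07666961 41.86342397] 47.62252115440091
guide [[ -40.90456833 -762.32659466]
 [   8.32911766   88.27385957]
 [  41.60639352  123.56505409]]
```

Run:
```python
from h import *
f=pickle.load(open('top0.pkl','rb'));s=pickle.load(open('side0.pkl','rb'))
A=cloud(f).reshape(-1,3);B=cloud(s).reshape(-1,3)
P=np.vstack([A,B]);P=P[~np.isnan(P[:,0])]
P=P[(P[:,0]>0.2)&(P[:,0]<0.8)&(P[:,1]>-0.3)&(P[:,1]<0.6)]
for z0 in np.arange(0.09,0.9,0.06):
    q=P[(P[:,2]>=z0)&(P[:,2]<z0+0.06)]
    if len(q)==0: continue
    v,c=np.unique(np.round(q[:,:2]/0.04).astype(int),axis=0,return_counts=True)
    print(round(z0,2),[(round(a*.04,2),round(b*.04,2),int(n)) for (a,b),n in zip(v,c) if n>2])
# side image crop
c=s['image'][0:330,230:480,::-1];cv2.imwrite('pics/sidec.png',cv2.resize(c,None,fx=2.2,fy=1.8*1,interpolation=cv2.INTER_CUBIC))
p=pickle.load(open('p.pkl','rb'))
print(np.round(jig2w(p,[(3,15,18),(117,28,124),(155,28,62),(20,0,33),(-14,-25,30)]),3))
```

```text
0.09 [(np.float64(0.2), np.float64(0.08), 128), (np.float64(0.24), np.float64(0.08), 254), (np.float64(0.28), np.float64(-0.04), 15), (np.float64(0.28), np.float64(0.0), 14), (np.float64(0.28), np.float64(0.04), 62), (np.float64(0.28), np.float64(0.08), 266), (np.float64(0.28), np.float64(0.12), 3), (np.float64(0.32), np.float64(0.0), 29), (np.float64(0.32), np.float64(0.04), 27), (np.float64(0.44), np.float64(-0.28), 10), (np.float64(0.44), np.float64(-0.24), 6), (np.float64(0.44), np.float64(-0.16), 175), (np.float64(0.44), np.float64(-0.12), 20), (np.float64(0.48), np.float64(-0.2), 5), (np.float64(0.48), np.float64(-0.16), 185), (np.float64(0.48), np.float64(-0.12), 21), (np.float64(0.48), np.float64(0.32), 70), (np.float64(0.48), np.float64(0.36), 190), (np.float64(0.52), np.float64(-0.28), 3), (np.float64(0.52), np.float64(0.12), 16), (np.float64(0.52), np.float64(0.32), 135), (np.float64(0.52), np.float64(0.36), 177), (np.float64(0.56), np.float64(0.12), 130), (np.float64(0.56), np.float64(0.16), 116), (np.float64(0.56), np.float64(0.32), 26), (np.float64(0.56), np.float64(0.3
[... 4961 characters left out ...]
at64(0.6), np.float64(0.2), 365), (np.float64(0.6), np.float64(0.24), 9)]
0.63 [(np.float64(0.24), np.float64(-0.12), 88), (np.float64(0.28), np.float64(-0.12), 402), (np.float64(0.32), np.float64(-0.12), 49), (np.float64(0.56), np.float64(0.08), 278), (np.float64(0.56), np.float64(0.12), 944), (np.float64(0.56), np.float64(0.16), 747), (np.float64(0.56), np.float64(0.2), 53), (np.float64(0.6), np.float64(0.08), 74), (np.float64(0.6), np.float64(0.12), 796), (np.float64(0.6), np.float64(0.16), 383)]
0.69 [(np.float64(0.56), np.float64(0.08), 198), (np.float64(0.6), np.float64(0.08), 14)]
[[0.418 0.339 0.018]
 [0.533 0.338 0.124]
 [0.57  0.333 0.062]
 [0.433 0.322 0.033]
 [0.396 0.302 0.03 ]]
```

View pics/sidec.png

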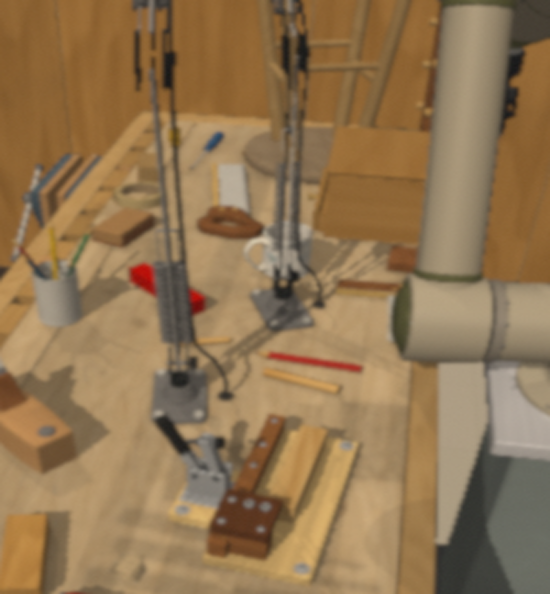

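```bash
cat >> h.py <<'E'
from scipy.spatial.transform import Rotation as Ro
def Rdown(yaw,tilt=0.,flip=1):
    """tool y down; tool x along horizontal dir angle yaw (world); tilt: tips tool y forward (toward +z_t or) about tool x"""
    x=np.array([np.cos(yaw),np.sin(yaw),0]);y=np.array([0,0,-1.]);z=np.cross(x,y)
    return Ro.from_matrix(np.stack([x,y,z],1))*Ro.from_rotvec([tilt,0,0])
def rows(obs,targets,nd=1,nr=2):
    p0=np.array(obs['ee_pos']);R0=Ro.from_quat(obs['ee_rot'])
    dp=[];dr=[]
    for pos,R in targets:
        dp.append([round(float(a),nd)+0. for a in R0.inv().apply(np.array(pos)-p0)*100]);dr.append([round(float(a),nr)+0. for a in (R0.inv()*R).as_rotvec()])
    print('"delta_pos":',dp);print('"dr":',dr)
E
python3 - <<'E'
from h import *
from rig import robot
o=robot.get_obs();R=Ro.from_quat(o['ee_rot']);print(np.round(R.as_matrix(),3));p=pickle.load(open('p.pkl','rb'))
yaw0=np.arctan2(R.as_matrix()[1,0],R.as_matrix()[0,0]);print(yaw0, np.pi/2+p[2])
T=[]
a0=np.arctan2(-.523,.171)
n=3
for i in range(1,n+1): T.append(((.5498+(.35-.5498)*i/n)*np.array([np.cos(a0),np.sin(a0),0])+[0,0,.231+.02*i/n],R))
T=[(np.r_[q[:2],q[2]],r) for q,r in T]
for i in range(1,17):
    d=1.95*i/16; T.append((np.r_[.35*np.cos(a0+d),.35*np.sin(a0+d),.25],Ro.from_rotvec([0,0,d])*R))
rows(o,T)
E
```

```text
[[ 0.311 -0.     0.951]
 [-0.951  0.001  0.311]
 [-0.001 -1.     0.   ]]
-1.2549720095738195 1.4440564672674592
"delta_pos": [[-6.7, -0.7, 0.0], [-13.3, -1.3, 0.0], [-20.0, -2.0, 0.0], [-20.2, -1.9, 4.3], [-21.0, -1.9, 8.4], [-22.3, -1.9, 12.5], [-24.1, -1.9, 16.4], [-26.3, -1.9, 20.0], [-28.9, -1.9, 23.4], [-32.0, -1.9, 26.4], [-35.3, -1.9, 29.0], [-39.0, -1.9, 31.1], [-42.9, -1.9, 32.9], [-47.0, -1.9, 34.1], [-51.2, -1.8, 34.8], [-55.5, -1.8, 35.0], [-59.7, -1.8, 34.7], [-63.9, -1.8, 33.8], [-67.9, -1.8, 32.5]]
"dr": [[0.0, 0.0, 0.0], [0.0, 0.0, 0.0], [0.0, 0.0, 0.0], [0.0, -0.12, 0.0], [0.0, -0.24, 0.0], [0.0, -0.37, 0.0], [0.0, -0.49, 0.0], [0.0, -0.61, 0.0], [0.0, -0.73, 0.0], [0.0, -0.85, 0.0], [0.0, -0.97, 0.0], [0.0, -1.1, 0.0], [0.0, -1.22, 0.0], [0.0, -1.34, 0.0], [0.0, -1.46, 0.0], [0.0, -1.58, 0.0], [0.0, -1.71, 0.0], [0.0, -1.83, 0.0], [0.0, -1.95, 0.0]]
```

>>> carry_out(delta_pos=[[-4, -0.4, 0], [-8, -0.8, 0], [-12, -1.2, 0], [-16, -1.6, 0], [-20, -2, 0], [-20, -2, 0]], dr=[[0, 0, 0], [0, 0, 0], [0, 0, 0], [0, 0, 0], [0, 0, 0], [0, 0, 0]], grip=[0, 0, 0, 0, 0, 0])

```text
clock: 0.6
ee_pos: [0.1081, -0.3269, 0.2513]
ee_rot: [-0.572, 0.416, -0.414, 0.573]
contact_force: [0.2, -0.3, 0.2]
opening: 0.0855
```

>>> carry_out(delta_pos=[[-0.2, 0, 4.3], [-1, 0, 8.4], [-2.3, 0, 12.5], [-4.1, 0, 16.4], [-6.3, 0, 20], [-8.9, 0, 23.4], [-12, 0, 26.4], [-15.3, 0, 29], [-19, 0, 31.1], [-22.9, 0, 32.9], [-27, 0, 34.1], [-31.2, 0, 34.8], [-35.5, 0, 35], [-39.7, 0, 34.7], [-43.9, 0, 33.8], [-47.9, 0, 32.5], [-47.9, 0, 32.5], [-47.9, 0, 32.5]], dr=[[0, -0.12, 0], [0, -0.24, 0], [0, -0.37, 0], [0, -0.49, 0], [0, -0.61, 0], [0, -0.73, 0], [0, -0.85, 0], [0, -0.97, 0], [0, -1.1, 0], [0, -1.22, 0], [0, -1.34, 0], [0, -1.46, 0], [0, -1.58, 0], [0, -1.71, 0], [0, -1.83, 0], [0, -1.95, 0], [0, -1.95, 0], [0, -1.95, 0]], grip=[0, 0, 0, 0, 0, 0, 0, 0, 0, 0, 0, 0, 0, 0, 0, 0, 0, 0])

```text
clock: 2.1
ee_pos: [0.2663, 0.2315, 0.2525]
ee_rot: [-0.663, -0.243, 0.243, 0.665]
contact_force: [-0.3, 0.0, 0.2]
opening: 0.0854
```

Now a wrist picture to measure the rail, plus the top view.

Run:
```python
from h import *
from rig import robot,grab_frame
o=robot.get_obs();print(np.round(o['joint_positions'],3))
f=grab_frame('wrist');pickle.dump((o,f),open('w1.pkl','wb'));cv2.imwrite('pics/w1.png',f['image'][:,:,::-1])
print(f['T_tool_cam'].round(3))
t=grab_frame('top');pickle.dump(t,open('top1.pkl','wb'));cv2.imwrite('pics/top1.png',t['image'][:,:,::-1])
```

```text
[ 0.374  0.004  1.725  0.003  1.412 -0.327]
[[ 1.    -0.001 -0.001  0.   ]
 [-0.001  0.309 -0.951 -0.144]
 [ 0.001  0.951  0.309  0.079]
 [ 0.     0.     0.     1.   ]]
```

View pics/w1.png

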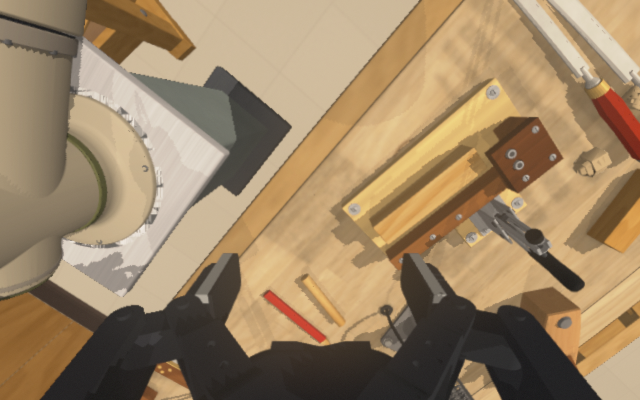

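View pics/top1.png

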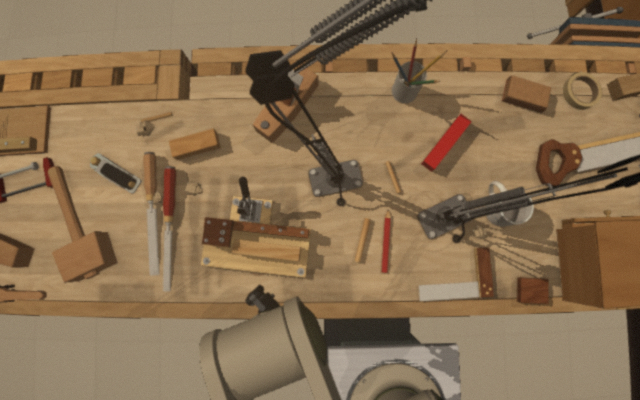

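The wrist view shows the jig at (340-585, 80-290), the rail at (375-485, 148-240), and the dowel and pencil at (265-345, 275-345). I'll zoom in for a precise fit.

Run:
```python
from h import *
o,f=pickle.load(open('w1.pkl','rb'))
c=f['image'][70:275,330:590,::-1];c=cv2.resize(c,None,fx=3,fy=2.9,interpolation=cv2.INTER_CUBIC);cv2.imwrite('pics/w1c.png',c);print(c.shape)
```

```text
(594, 780, 3)
```

View pics/w1c.png

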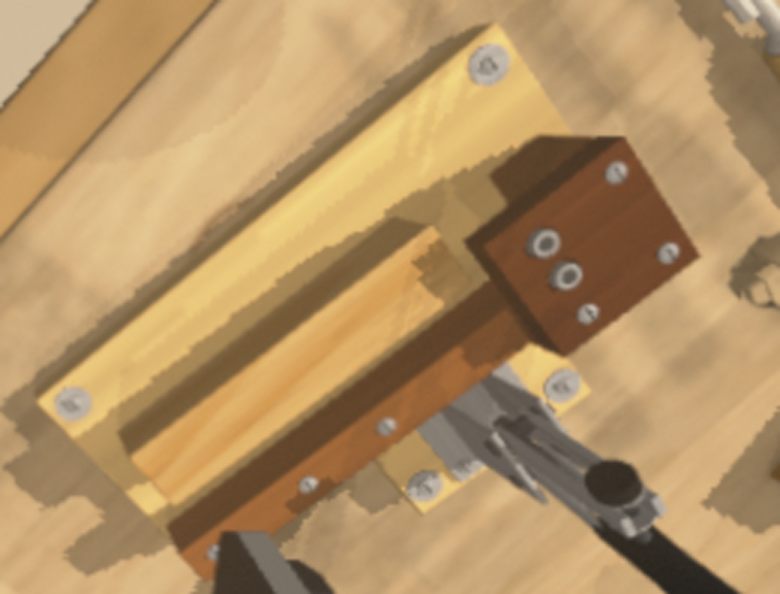

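```bash
cat > fit.py <<'E'
from h import *
from scipy.optimize import least_squares
o,f=pickle.load(open('w1.pkl','rb'));t=pickle.load(open('top1.pkl','rb'))
Tt=np.eye(4);Tt[:3,:3]=Ro.from_quat(o['ee_rot']).as_matrix();Tt[:3,3]=o['ee_pos'];Tw=Tt@f['T_tool_cam']
cr=np.array([(495,25),(38,402),(625,138),(700,257),(565,355),(467,242),(590,385),(422,513),(168,525)],float)
Jw=np.array([(-75,135,18),(-75,-125,18),(-22,123,70),(42,123,70),(42,58,70),(-22,58,70),(105,78,18),(105,-22,18),(20,-122,18)],float)
c2=lambda c:c/[3,2.9]+[330,70]-.5+.17
pw=c2(cr)
crt=np.array([(57,437),(577,493),(592,312),(595,273),(75,218),(215,237),(200,352),(62,340),(215,122),(410,140)],float)
Jt=np.array([(-75,135,18),(-75,-125,18),(20,-122,48),(42,-122,48),(42,123,70),(42,58,70),(-22,58,70),(-22,123,70),(105,78,18),(105,-22,18)],float)
pt=crt/[5,4.6]+[190,170]-0.4
g=lambda p:(proj(f,jig2w(p,Jw),Tw)-pw).ravel()
h=lambda p:(proj(t,jig2w(p,Jt))-pt).ravel()
k=dict(loss='soft_l1',f_scale=.7)
a=least_squares(g,[.41,.32,-.12],**k);b=least_squares(h,[.41,.32,-.12],**k);c=least_squares(lambda p:np.r_[g(p)/1.,h(p)/.8],[.41,.32,-.12],**k)
print(a.x.round(4),b.x.round(4),c.x.round(4));print(a.fun.round(1).reshape(-1,2).tolist())
p=c.x;pickle.dump(p,open('p.pkl','wb'))
rr=c2(np.array([(132,458),(172,505),(432,226),(472,275)],float))
Rl=np.array([(-17,-80,34),(17,-80,34),(-17,80,34),(17,80,34)],float)
def rw(q): # rail pose in jig mm
    cc,s=np.cos(q[2]),np.sin(q[2]);return np.stack([q[0]+cc*Rl[:,0]-s*Rl[:,1],q[1]+s*Rl[:,0]+cc*Rl[:,1],Rl[:,2]+18],-1)
for pp,n in ((a.x,'w'),(p,'c')):
    r=least_squares(lambda q:(proj(f,jig2w(pp,rw(q)),Tw)-rr).ravel(),[-15,-25,0],**k,x_scale=[1,1,.01]);print(n,r.x.round(3),r.fun.round(1),rw(r.x).round(1).tolist())
E
python3 fit.py
```

```text
[ 0.4148  0.3255 -0.1233] [ 0.4131  0.3247 -0.1269] [ 0.4141  0.3252 -0.1255]
[[0.2, -1.4], [-0.5, 0.0], [-0.8, -0.8], [-0.1, -0.6], [-0.2, 0.7], [5.3, 1.4], [1.0, 2.0], [0.5, 0.3], [-0.8, -0.1]]
w [-1.993e+01 -2.678e+01 -1.100e-02] [-1.2 -0.4  1.1  0.4 -0.5 -1.2  0.6  2.2] [[-37.8, -106.6, 52.0], [-3.8, -107.0, 52.0], [-36.0, 53.4, 52.0], [-2.0, 53.0, 52.0]]
c [-1.9189e+01 -2.6470e+01 -9.0000e-03] [-1.2 -0.4  1.1  0.4 -0.5 -1.2  0.6  2.2] [[-36.9, -106.3, 52.0], [-2.9, -106.6, 52.0], [-35.4, 53.7, 52.0], [-1.4, 53.4, 52.0]]
```

```bash
cat >> h.py <<'E'
def lin(o,pos,R,n):
    p0=np.array(o['ee_pos']);R0=Ro.from_quat(o['ee_rot']);rv=(R0.inv()*R).as_rotvec()
    return [(p0+(np.array(pos)-p0)*i/n,R0*Ro.from_rotvec(rv*i/n)) for i in range(1,n+1)]
def J(x,y,z): return jig2w(pickle.load(open('p.pkl','rb')),[(x,y,z)])[0]
YAW=lambda: np.pi/2+pickle.load(open('p.pkl','rb'))[2]
def where(o):
    p=pickle.load(open('p.pkl','rb'));M=Ro.from_quat(o['ee_rot']).as_matrix()
    return w2jig(p,o['ee_pos'])[0].round(1)
E
python3 - <<'E'
from h import *
from rig import robot
o=robot.get_obs()
R=Rdown(YAW());T=lin(o,J(-68,-25,120),R,7)
T.append((J(-68,-25,80),R));T.append((J(-68,-25,50),R));T.append((J(-68,-25,22),R));T.append(T[-1]);T.append(T[-1])
rows(o,T)
E
```

```text
"delta_pos": [[1.6, 1.9, 0.2], [3.1, 3.8, 0.4], [4.7, 5.7, 0.5], [6.2, 7.6, 0.7], [7.8, 9.5, 0.9], [9.3, 11.4, 1.1], [10.9, 13.3, 1.2], [10.9, 17.3, 1.2], [10.9, 20.3, 1.2], [10.8, 23.1, 1.2], [10.8, 23.1, 1.2], [10.8, 23.1, 1.2]]
"dr": [[0.0, -0.11, 0.0], [0.0, -0.21, 0.0], [0.0, -0.32, 0.0], [0.0, -0.43, 0.0], [0.0, -0.53, 0.0], [0.0, -0.64, 0.0], [0.0, -0.75, 0.0], [0.0, -0.75, 0.0], [0.0, -0.75, 0.0], [0.0, -0.75, 0.0], [0.0, -0.75, 0.0], [0.0, -0.75, 0.0]]
```

>>> carry_out(delta_pos=[[1.6, 1.9, 0.2], [3.1, 3.8, 0.4], [4.7, 5.7, 0.5], [6.2, 7.6, 0.7], [7.8, 9.5, 0.9], [9.3, 11.4, 1.1], [10.9, 13.3, 1.2], [10.9, 17.3, 1.2], [10.9, 20.3, 1.2], [10.8, 23.1, 1.2], [10.8, 23.1, 1.2], [10.8, 23.1, 1.2]], dr=[[0, -0.11, 0], [0, -0.21, 0], [0, -0.32, 0], [0, -0.43, 0], [0, -0.53, 0], [0, -0.64, 0], [0, -0.75, 0], [0, -0.75, 0], [0, -0.75, 0], [0, -0.75, 0], [0, -0.75, 0], [0, -0.75, 0]], grip=[0, 0, 0, 0, 0, 0, 0, 0, 0, 0, 0, 0])

```text
clock: 3.2
ee_pos: [0.3437, 0.3075, 0.0212]
ee_rot: [-0.53, -0.467, 0.468, 0.532]
contact_force: [-0.2, -0.3, 0.4]
opening: 0.0854
```

Run:
```python
from h import *
from rig import robot,grab_frame
o=robot.get_obs();print(where(o),np.round(o['joint_positions'],3),np.round(o['contact_force'],2))
f=grab_frame('wrist');cv2.imwrite('pics/w2.png',f['image'][:,:,::-1]);pickle.dump((o,f),open('w2.pkl','wb'))
f=grab_frame('side');cv2.imwrite('pics/s2.png',cv2.resize(f['image'][200:360,240:440,::-1],None,fx=3.5,fy=3.5))
```

```text
[-67.6 -26.3  21.2] [ 0.471  0.518  1.822  0.003  0.804 -0.975] [-0.2  -0.27  0.41]
```

View pics/w2.png

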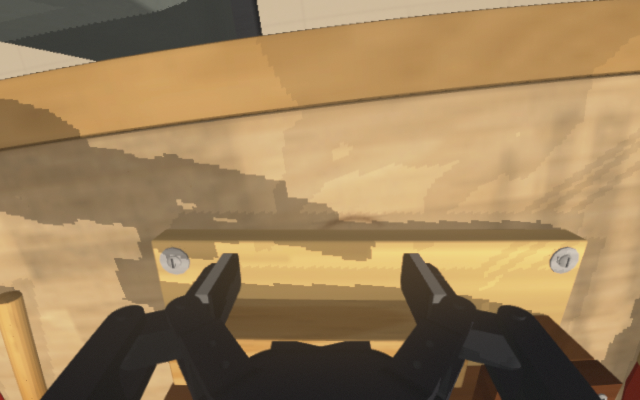

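View pics/s2.png

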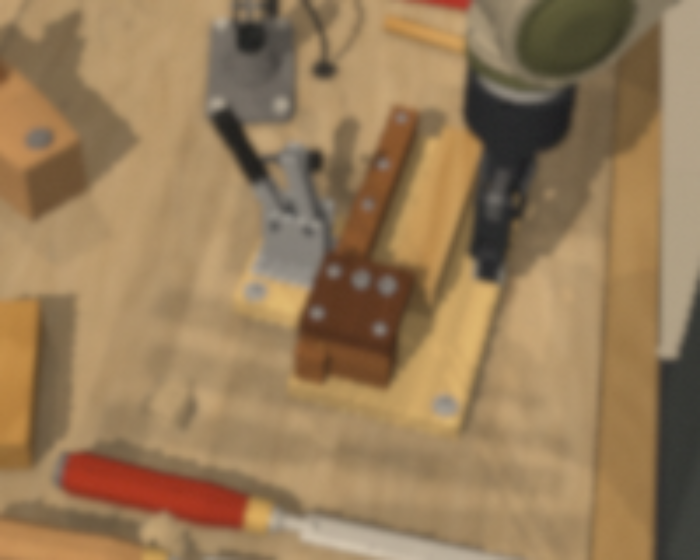

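Both views show the open fingers (wrist pixels 190-240 and 400-460) standing just in front of the rail's near side, clear of the jig. I'll nudge now.

>>> carry_out(delta_pos=[[0, 0, -0.6], [0, 0, -1.2], [0, 0, -1.6], [0, 0, -1.9], [0, 0, -2.2], [0, 0, -2.5], [0, 0, -2.8], [0, 0, -3.1], [0, 0, -3.4], [0, 0, -3.6], [0, 0, -3.8], [0, 0, -3.8]], dr=[[0, 0, 0], [0, 0, 0], [0, 0, 0], [0, 0, 0], [0, 0, 0], [0, 0, 0], [0, 0, 0], [0, 0, 0], [0, 0, 0], [0, 0, 0], [0, 0, 0], [0, 0, 0]], grip=[0, 0, 0, 0, 0, 0, 0, 0, 0, 0, 0, 0])

```text
clock: 4.3
ee_pos: [0.3827, 0.3037, 0.023]
ee_rot: [-0.53, -0.469, 0.466, 0.531]
contact_force: [-0.8, -0.7, -0.3]
opening: 0.0852
```

```bash
cat > look.py <<'E'
import sys
from h import *
from rig import robot,grab_frame
n=sys.argv[1]
o=robot.get_obs();print(o['clock'],where(o),np.round(o['joint_positions'],3),np.round(o['contact_force'],2))
for c in sys.argv[2:]:
    o=robot.get_obs();f=grab_frame(c);pickle.dump((o,f),open(f'{c}_{n}.pkl','wb'));im=f['image'][:,:,::-1]
    if c=='side': im=cv2.resize(im[180:360,240:440],None,fx=3.3,fy=3.3,interpolation=cv2.INTER_CUBIC)
    if c=='top': im=cv2.resize(im[170:300,190:330],None,fx=4.6,fy=4.6,interpolation=cv2.INTER_CUBIC)
    cv2.imwrite(f'pics/{c}_{n}.png',im)
E
python3 look.py a side top
```

```text
4.3 [-28.5 -25.3  23. ] [ 0.427  0.544  1.749  0.003  0.846 -1.02 ] [-0.82 -0.68 -0.31]
```

View pics/side_a.png

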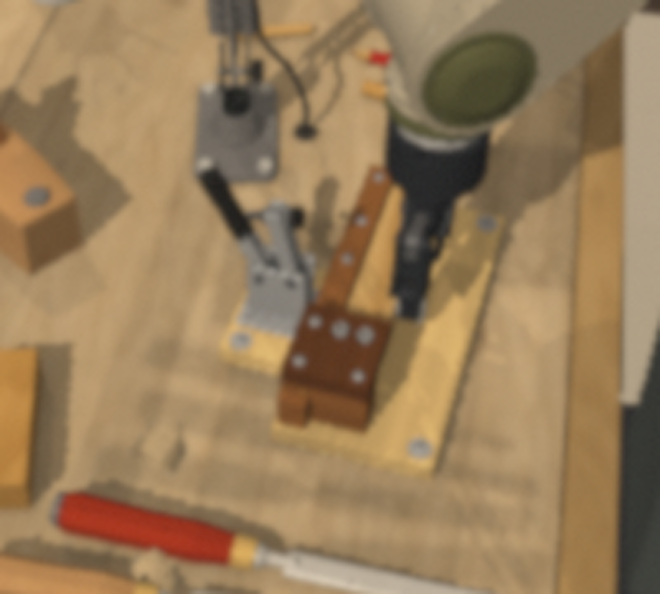

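View pics/top_a.png

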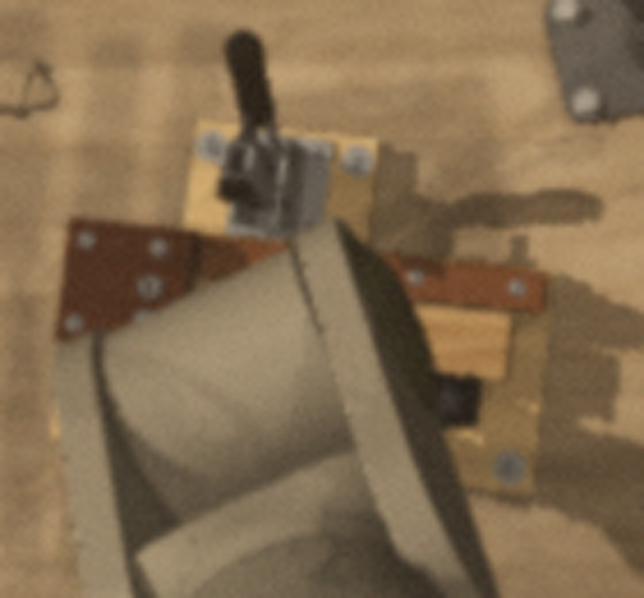

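The top view shows the rail (425-510, 310-380) close to the fence. I'll creep in from here.

>>> carry_out(delta_pos=[[0, 0, -0.1], [0, 0, -0.2], [0, 0, -0.3], [0, 0, -0.3]], dr=[[0, 0, 0], [0, 0, 0], [0, 0, 0], [0, 0, 0]], grip=[0, 0, 0, 0])

```text
clock: 4.73
ee_pos: [0.3855, 0.3033, 0.023]
ee_rot: [-0.53, -0.469, 0.466, 0.531]
contact_force: [-0.2, -0.4, 0.0]
opening: 0.0853
```

>>> carry_out(delta_pos=[[0, 0, -0.1], [0, 0, -0.2], [0, 0, -0.3], [0, 0, -0.3]], dr=[[0, 0, 0], [0, 0, 0], [0, 0, 0], [0, 0, 0]], grip=[0, 0, 0, 0])

```text
clock: 5.07
ee_pos: [0.3858, 0.3033, 0.023]
ee_rot: [-0.529, -0.467, 0.468, 0.532]
contact_force: [-12.1, 5.7, 7.0]
opening: 0.0854
```

>>> carry_out(delta_pos=[[0, 0, -0.1], [0, 0, -0.1], [0, 0, -0.1], [0, 0, 1], [0, 0, 2], [0, -2, 3], [0, -5, 4], [0, -9, 5], [0, -10, 5], [0, -10, 5]], dr=[[0, 0, 0], [0, 0, 0], [0, 0, 0], [0, 0, 0], [0, 0, 0], [0, 0, 0], [0, 0, 0], [0, 0, 0], [0, 0, 0], [0, 0, 0]], grip=[0, 0, 0, 0, 0, 0, 0, 0, 0, 0])

```text
clock: 5.9
ee_pos: [0.3368, 0.31, 0.1259]
ee_rot: [-0.529, -0.47, 0.466, 0.531]
contact_force: [0.3, 0.7, -0.4]
opening: 0.0853
```

```bash
python3 look.py b side top wrist
```

```text
5.9 [-74.8 -24.8 125.9] [ 0.482  0.337  1.715  0.005  1.085 -0.966] [ 0.34  0.73 -0.44]
```

View pics/top_b.png

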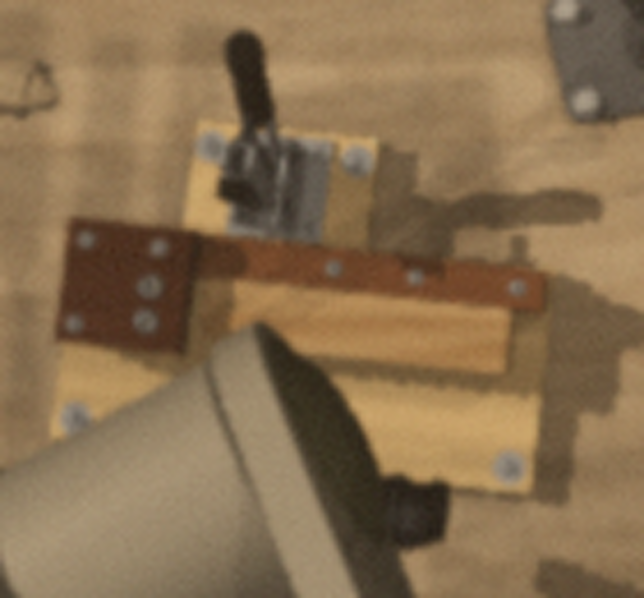

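View pics/wrist_b.png

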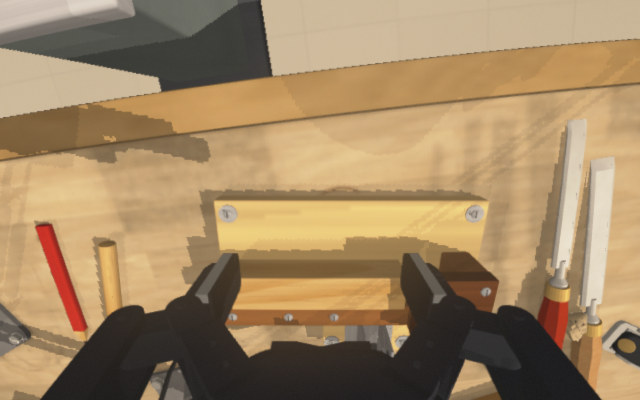

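View pics/side_b.png

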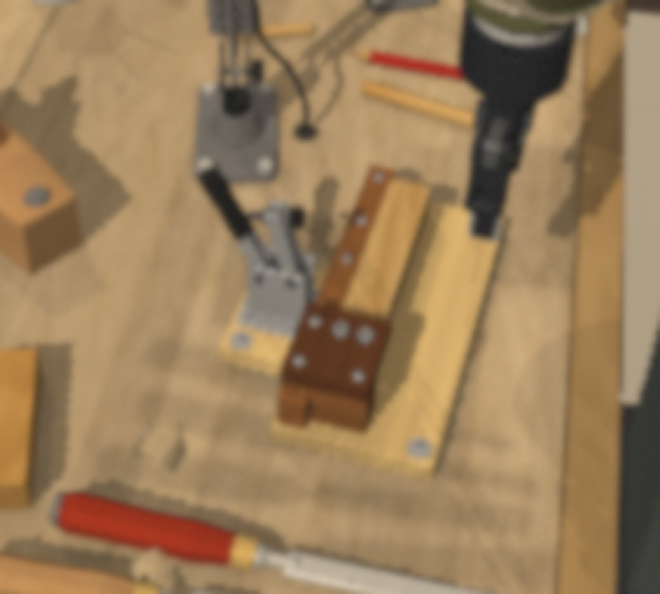

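The rail lies flush along the fence (top view: rail 235-510, 280-372, no gap against the fence). Next is the right end, with shut fingers.

Run:
```python
from h import *
from rig import robot
o=robot.get_obs()
R=Rdown(YAW());T=lin(o,J(1,-140,125),R,6)
T.append((J(1,-140,90),R));T.append((J(1,-140,60),R));T.append((J(1,-140,30),R));T.append(T[-1]);T.append(T[-1])
rows(o,T)
```

```text
"delta_pos": [[-1.9, -0.1, -1.3], [-3.8, -0.1, -2.6], [-5.7, -0.2, -3.8], [-7.6, -0.2, -5.1], [-9.5, -0.3, -6.4], [-11.4, -0.3, -7.7], [-11.4, 3.2, -7.7], [-11.4, 6.2, -7.7], [-11.4, 9.2, -7.7], [-11.4, 9.2, -7.7], [-11.4, 9.2, -7.7]]
"dr": [[0.0, 0.0, 0.0], [0.0, 0.0, 0.0], [0.0, 0.0, 0.0], [0.0, 0.0, 0.0], [0.0, 0.0, 0.0], [-0.01, 0.0, 0.0], [-0.01, 0.0, 0.0], [-0.01, 0.0, 0.0], [-0.01, 0.0, 0.0], [-0.01, 0.0, 0.0], [-0.01, 0.0, 0.0]]
```

>>> carry_out(delta_pos=[[-1.9, -0.1, -1.3], [-3.8, -0.1, -2.6], [-5.7, -0.2, -3.8], [-7.6, -0.2, -5.1], [-9.5, -0.3, -6.4], [-11.4, -0.3, -7.7], [-11.4, -0.3, -7.7], [-11.4, 3.2, -7.7], [-11.4, 6.2, -7.7], [-11.4, 9.2, -7.7], [-11.4, 9.2, -7.7], [-11.4, 9.2, -7.7]], dr=[[0, 0, 0], [0, 0, 0], [0, 0, 0], [0, 0, 0], [0, 0, 0], [0, 0, 0], [0, 0, 0], [0, 0, 0], [0, 0, 0], [0, 0, 0], [0, 0, 0], [0, 0, 0]], grip=[255, 255, 255, 255, 255, 255, 255, 255, 255, 255, 255, 255], squeeze=20)

```text
clock: 7.05
ee_pos: [0.3964, 0.1864, 0.0286]
ee_rot: [-0.528, -0.465, 0.47, 0.533]
contact_force: [0.2, 0.5, -0.3]
opening: 0.0
```

```bash
python3 look.py c top wrist side
```

```text
7.05 [  -0.2 -140.    28.6] [ 0.166  0.48   1.873  0.005  0.797 -1.282] [ 0.21  0.51 -0.32]
```

View pics/top_c.png

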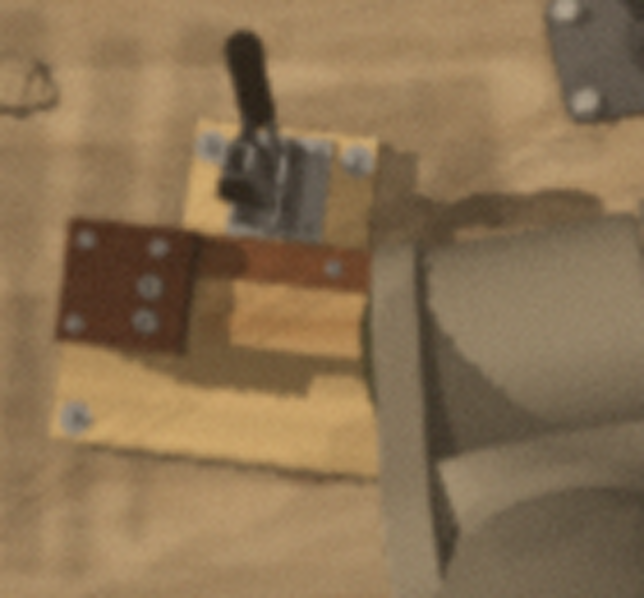

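View pics/wrist_c.png

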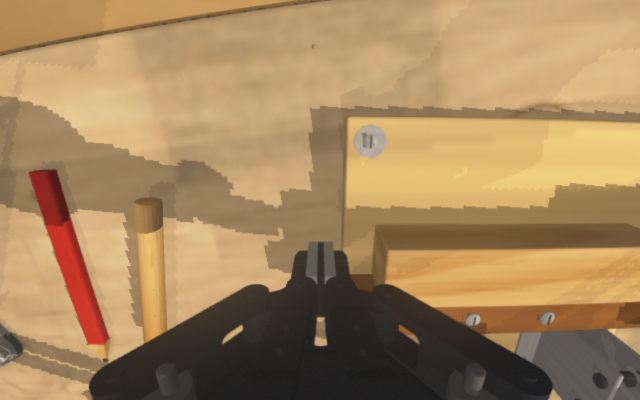

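View pics/side_c.png

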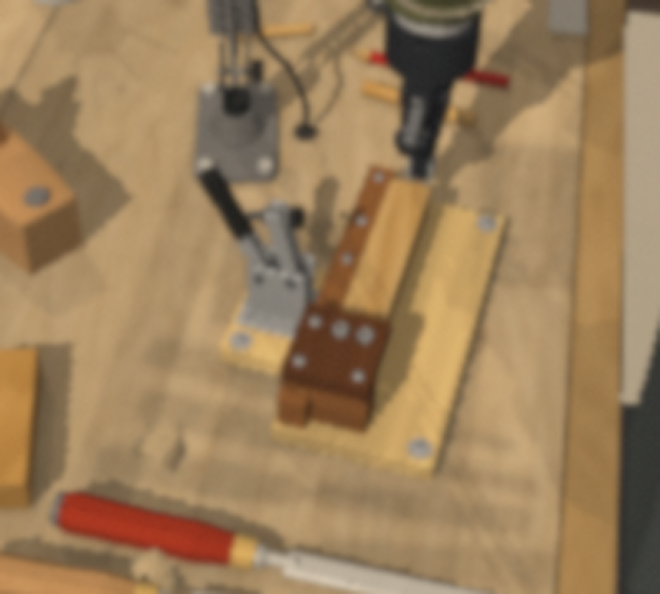

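The wrist view shows the shut fingertips (pixel 320,260) right of the rail's end (375,240), with dowel and pencil well to the left. Now the tap along the fence.

>>> carry_out(delta_pos=[[0.5, 0, 0], [1, 0, 0], [1.5, 0, 0], [1.8, 0, 0], [2.1, 0, 0], [2.4, 0, 0], [2.7, 0, 0], [3, 0, 0], [3.3, 0, 0], [3.6, 0, 0], [3.9, 0, 0], [4.2, 0, 0], [4.5, 0, 0], [4.8, 0, 0], [5, 0, 0], [5.2, 0, 0], [5.2, 0, 0]], dr=[[0, 0, 0], [0, 0, 0], [0, 0, 0], [0, 0, 0], [0, 0, 0], [0, 0, 0], [0, 0, 0], [0, 0, 0], [0, 0, 0], [0, 0, 0], [0, 0, 0], [0, 0, 0], [0, 0, 0], [0, 0, 0], [0, 0, 0], [0, 0, 0], [0, 0, 0]], grip=[255, 255, 255, 255, 255, 255, 255, 255, 255, 255, 255, 255, 255, 255, 255, 255, 255])

```text
clock: 8.62
ee_pos: [0.4047, 0.2386, 0.031]
ee_rot: [-0.529, -0.468, 0.468, 0.532]
contact_force: [0.1, 0.2, 1.1]
opening: -0.0001
```

```bash
python3 look.py d wrist side
```

```text
8.6167 [  1.6 -87.1  31. ] [ 0.278  0.51   1.79   0.005  0.844 -1.17 ] [0.09 0.18 1.1 ]
```

View pics/wrist_d.png

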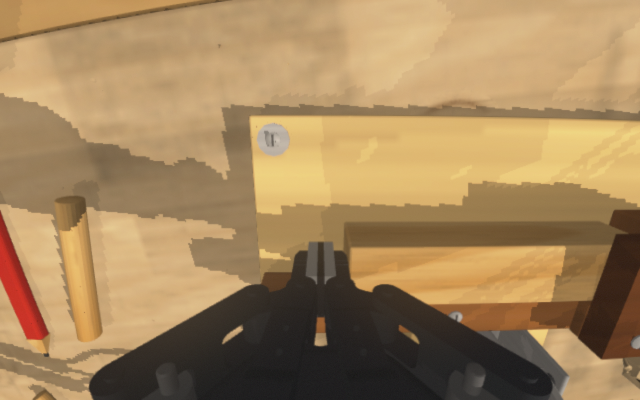

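View pics/side_d.png

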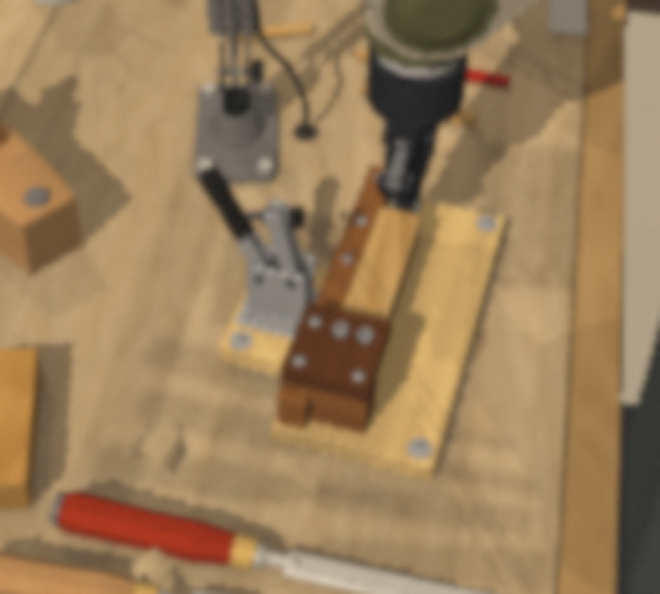

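The rail follows the fingertip, and its right end is now at about (345,235). About 10 mm to go, so I'll creep.

>>> carry_out(delta_pos=[[0.2, 0, 0], [0.4, 0, 0], [0.6, 0, 0], [0.7, 0, 0], [0.8, 0, 0], [0.8, 0, 0]], dr=[[0, 0, 0], [0, 0, 0], [0, 0, 0], [0, 0, 0], [0, 0, 0], [0, 0, 0]], grip=[255, 255, 255, 255, 255, 255])

```text
clock: 9.22
ee_pos: [0.4056, 0.2461, 0.031]
ee_rot: [-0.529, -0.467, 0.468, 0.532]
contact_force: [0.2, -2.9, 0.8]
opening: -0.0
```

>>> carry_out(delta_pos=[[0.1, 0, 0], [0.2, 0, 0], [0.3, 0, 0], [0.3, 0, 0]], dr=[[0, 0, 0], [0, 0, 0], [0, 0, 0], [0, 0, 0]], grip=[255, 255, 255, 255])

```text
clock: 9.55
ee_pos: [0.4054, 0.2464, 0.031]
ee_rot: [-0.53, -0.466, 0.47, 0.53]
contact_force: [-0.9, -23.5, 5.3]
opening: 0.0002
```

>>> carry_out(delta_pos=[[0, 0, 0], [0, 0, 0], [0, 0, 0], [-1, 0, 0], [-2, 0, 0], [-4, 0, 0], [-6, -2, 0], [-6, -6, 1], [-6, -10, 2], [-6, -14, 3], [-6, -15, 3]], dr=[[0, 0, 0], [0, 0, 0], [0, 0, 0], [0, 0, 0], [0, 0, 0], [0, 0, 0], [0, 0, 0], [0, 0, 0], [0, 0, 0], [0, 0, 0], [0, 0, 0]], grip=[255, 255, 255, 255, 255, 255, 255, 255, 255, 255, 255])

```text
clock: 10.47
ee_pos: [0.3691, 0.1911, 0.1864]
ee_rot: [0.531, 0.468, -0.468, -0.529]
contact_force: [1.3, -0.1, 0.7]
opening: -0.0
```

```bash
python3 look.py e wrist side top
```

```text
10.4667 [ -27.9 -138.7  186.4] [ 0.192  0.19   1.719 -0.002  1.23  -1.254] [ 1.27 -0.07  0.72]
```

View pics/wrist_e.png

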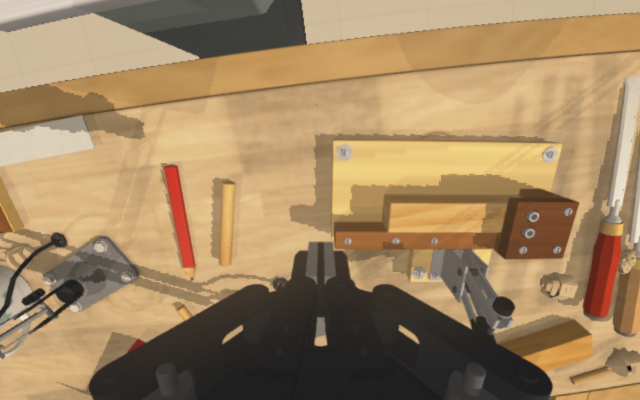

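View pics/top_e.png

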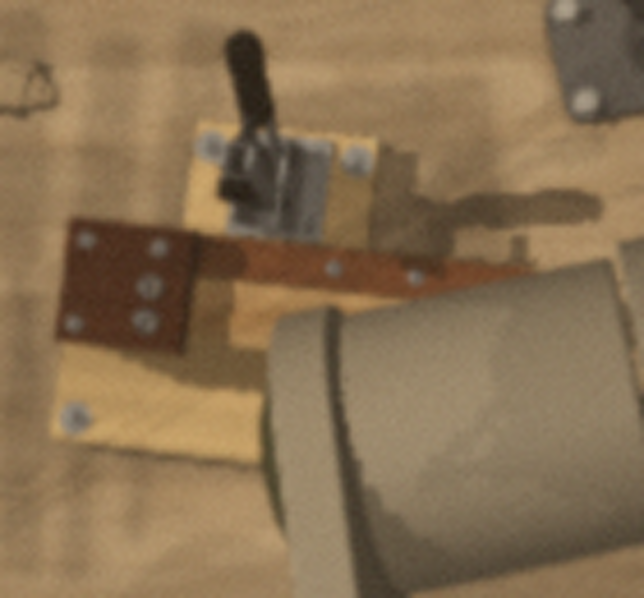

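View pics/side_e.png

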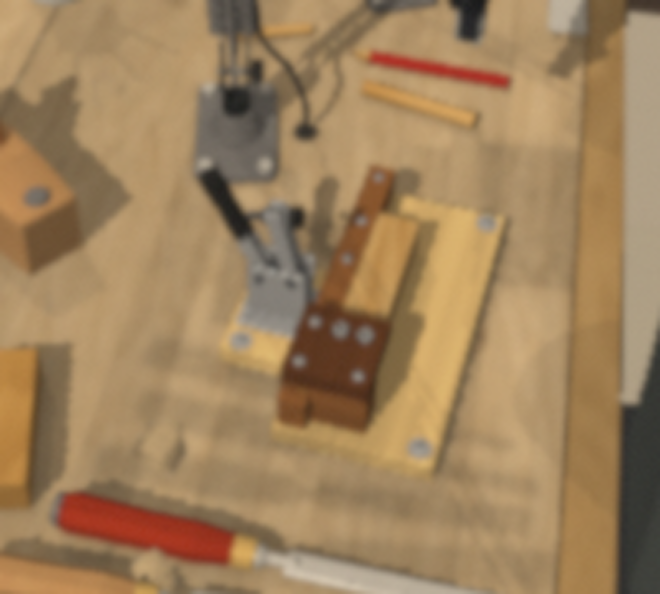

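Run:
```python
from h import *
o,f=pickle.load(open('wrist_e.pkl','rb'));p=pickle.load(open('p.pkl','rb'))
Tt=np.eye(4);Tt[:3,:3]=Ro.from_quat(o['ee_rot']).as_matrix();Tt[:3,3]=o['ee_pos'];Tw=Tt@f['T_tool_cam']
P=lambda a:proj(f,jig2w(p,np.array(a,float)),Tw)
x0,y0,s=325,130,2.9
im=cv2.resize(f['image'][130:290,325:595,::-1],None,fx=s,fy=s,interpolation=cv2.INTER_CUBIC)
def poly(a,c): cv2.polylines(im,[np.int32((P(a)-[x0,y0]+.5)*s*8)],True,c,1,cv2.LINE_AA,3)
poly([(-14,-65,52),(20,-65,52),(20,95,52),(-14,95,52)],(0,0,255))
poly([(20,-122,48),(42,-122,48),(42,132,48),(20,132,48)],(255,0,0))
poly([(-75,-125,18),(-75,135,18),(45,135,18),(45,-125,18)],(0,255,0))
poly([(-22,58,70),(42,58,70),(42,123,70),(-22,123,70)],(255,0,255))
poly([(85,28,62),(85+97*np.cos(1.1),28,62+97*np.sin(1.1))],(255,255,0))
cv2.imwrite('pics/ov.png',im)
```

```text
(no output)
```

View pics/ov.png

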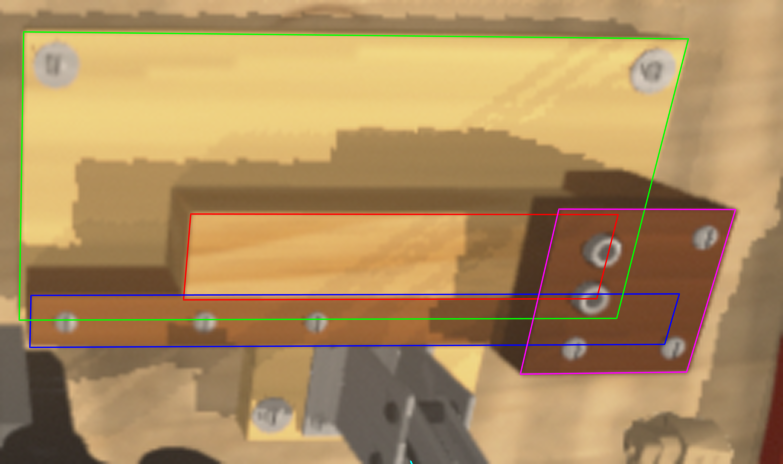

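The overlay of the seated model matches the rail, fence and guide edges to about 1 mm, so the rail is in its corner. Before going to the clamp handle I'll identify the arm's kinematics, to check reach and the gap to the lamp.

```bash
cat > kin.py <<'E'
from h import *
from scipy.optimize import least_squares
D=[([-1.4703,.3812,1.2982,0,1.4636,-.2153],[.1708,-.5225,.2307]),
([.374,.004,1.725,.003,1.412,-.327],[.2663,.2315,.2525]),([.471,.518,1.822,.003,.804,-.975],[.3437,.3075,.0212]),([.427,.544,1.749,.003,.846,-1.02],[.3827,.3037,.023]),
([.482,.337,1.715,.005,1.085,-.966],[.3368,.31,.1259]),([.166,.48,1.873,.005,.797,-1.282],[.3964,.1864,.0286]),([.278,.51,1.79,.005,.844,-1.17],[.4047,.2386,.031]),([.192,.19,1.719,-.002,1.23,-1.254],[.3691,.1911,.1864])]
def fk(k,q):
    h,L1,L2,Lt,a,d,e=k
    s=q[1]+q[2]
    rho=a+L1*np.sin(q[1])+L2*np.sin(s)+e*np.cos(s)+Lt*np.sin(s+q[4])
    z=h+L1*np.cos(q[1])+L2*np.cos(s)-e*np.sin(s)+Lt*np.cos(s+q[4])
    c,n=np.cos(q[0]),np.sin(q[0]);return np.array([rho*c-d*n,rho*n+d*c,z])
# Lt/h degenerate for tool-down: fix Lt guess
r=least_squares(lambda k:np.concatenate([fk(np.r_[k[:3],.3,k[3:]],q)-p for q,p in D]),[.2,.6,.55,0,.118,0])
print(r.x.round(4),np.abs(r.fun).max())
E
python3 kin.py
```

```text
[1.721e-01 5.375e-01 3.505e-01 2.000e-04 1.180e-01 1.030e-01] 0.0008688711741486332
```

```bash
cat > ik.py <<'E'
from h import *
from scipy.optimize import least_squares
K=dict(h=.1721,L1=.5375,L2=.3505,Lt=.3,d=.118,e=.103)
def chk(pos,R):
    dvec=R.as_matrix()[:,1];w=np.array(pos)-K['Lt']*dvec
    r=np.hypot(w[0],w[1]);q1=np.arctan2(w[1],w[0])-np.arcsin(K['d']/r);rho=np.sqrt(r*r-K['d']**2)
    f=lambda q:[K['L1']*np.sin(q[0])+K['L2']*np.sin(q[0]+q[1])+K['e']*np.cos(q[0]+q[1])-rho,K['h']+K['L1']*np.cos(q[0])+K['L2']*np.cos(q[0]+q[1])-K['e']*np.sin(q[0]+q[1])-w[2]]
    s=least_squares(f,[.3,1.7]);a=s.x.sum();fd=np.array([np.sin(a)*np.cos(q1),np.sin(a)*np.sin(q1),np.cos(a)])
    # roll
    z2=np.array([np.cos(a)*np.cos(q1),np.cos(a)*np.sin(q1),-np.sin(a)])  # bending direction at q4=0
    lat=np.cross(fd,z2);q4=np.arctan2(dvec@lat,dvec@z2)
    return np.round(np.r_[q1,s.x,q4,np.arccos(fd@dvec),s.cost],3),w.round(3)
phi=.5
def C(th,phi,r,press=0):
    dl=th-phi;k=9+11*abs(np.sin(dl))-press
    return (85+r*np.cos(th)-k*np.sin(th),28,62+r*np.sin(th)+k*np.cos(th))
if __name__=='__main__':
  for phi in (.3,.5,.7):
    R=Rdown(YAW(),-phi);print(phi,w2jig([0,0,-.1255],R.as_matrix()[:,1]).round(0))
    for th,r in ((1.1,65),(.55,72),(0,78)): print(th,np.round(C(th,phi,r),1),J(*C(th,phi,r)).round(3),*chk(J(*C(th,phi,r)),R))
  print(chk(J(-27.9,-138.7,186.4),Rdown(YAW())))
E
python3 ik.py
```

```text
0.3 [[ 296.    0. -955.]]
1.1 [ 99.4  28.  127.6] [0.516 0.341 0.128] [ 0.473  0.499  1.466 -0.208  0.937  0.   ] [0.428 0.352 0.414]
0.55 [140.3  28.  109.6] [0.557 0.335 0.11 ] [ 0.433  0.564  1.403 -0.197  0.928  0.   ] [0.469 0.347 0.396]
0 [163.   28.   74.3] [0.579 0.333 0.074] [ 0.412  0.631  1.39  -0.199  0.871  0.   ] [0.491 0.344 0.361]
0.5 [[ 479.    0. -878.]]
1.1 [100.9  28.  126.8] [0.518 0.34  0.127] [ 0.533  0.479  1.595 -0.464  0.715  0.   ] [0.375 0.358 0.39 ]
0.55 [141.4  28.  107.8] [0.558 0.335 0.108] [ 0.487  0.542  1.541 -0.448  0.689  0.   ] [0.415 0.353 0.371]
0 [163.   28.   76.3] [0.579 0.333 0.076] [ 0.464  0.606  1.528 -0.467  0.634  0.   ] [0.437 0.351 0.34 ]
0.7 [[ 644.    0. -765.]]
1.1 [102.6  28.  126. ] [0.519 0.34  0.126] [ 0.595  0.492  1.712 -0.91   0.568  0.   ] [0.328 0.364 0.355]
0.55 [140.8  28.  108.7] [0.557 0.335 0.109] [ 0.545  0.549  1.665 -0.913  0.53   0.   ] [0.366 0.36  0.338]
0 [163.   28.   78.1] [0.579 0.333 0.078] [ 0.518  0.615  1.651 -0.983  0.483  0.   ] [0.388 0.357 0.308]
(array([0.19 , 0.191, 1.718, 0.   , 1.233, 0.   ]), array([0.369, 0.191, 0.486]))
```

Run:
```python
from h import *
from ik import C
from rig import robot
o=robot.get_obs();phi=.4
R=Rdown(YAW(),-phi)
c=np.array(C(1.1,phi,65,-8));d=np.array([np.sin(phi),0,-np.cos(phi)])
print(c,c-70*d)
T=lin(o,J(*(c-70*d)),R,8)
for k in (50,30,10,0,0): T.append((J(*(c-k*d)),R))
rows(o,T)
```

```text
[ 93.01777578  28.         130.85397356] [ 65.75849182  28.         195.32824314]
"delta_pos": [[2.1, -0.2, -1.2], [4.2, -0.4, -2.3], [6.3, -0.5, -3.5], [8.3, -0.7, -4.7], [10.4, -0.9, -5.9], [12.5, -1.1, -7.0], [14.6, -1.3, -8.2], [16.7, -1.5, -9.4], [16.7, 0.4, -10.2], [16.7, 2.2, -10.9], [16.7, 4.1, -11.7], [16.7, 5.0, -12.1], [16.7, 5.0, -12.1]]
"dr": [[-0.05, 0.0, 0.0], [-0.1, 0.0, 0.0], [-0.15, 0.0, 0.0], [-0.2, 0.0, 0.0], [-0.25, 0.0, 0.0], [-0.3, 0.0, 0.0], [-0.35, 0.0, 0.0], [-0.4, 0.0, 0.0], [-0.4, 0.0, 0.0], [-0.4, 0.0, 0.0], [-0.4, 0.0, 0.0], [-0.4, 0.0, 0.0], [-0.4, 0.0, 0.0]]
```

Run:
```python
from h import *
p=pickle.load(open('p.pkl','rb'))
Q=[];C=[]
for n in ('wrist','side','top'):
    o,f=pickle.load(open(f'{n}_e.pkl','rb'))
    T=None
    if n=='wrist':
        T=np.eye(4);T[:3,:3]=Ro.from_quat(o['ee_rot']).as_matrix();T[:3,3]=o['ee_pos'];T=T@f['T_tool_cam']
    W=cloud(f,T).reshape(-1,3);q=w2jig(p,W);m=(q[:,0]>30)&(q[:,0]<145)&(q[:,1]>5)&(q[:,1]<50)&(q[:,2]>55)&(q[:,2]<165)
    q=q[m];print(n,len(q))
    im=np.zeros((110,115,3),np.uint8)+40
    im[(165-q[:,2]).astype(int).clip(0,109),(q[:,0]-30).astype(int).clip(0,114)]=f['image'].reshape(-1,3)[m][:,::-1]+30
    C.append(cv2.resize(im,None,fx=2.2,fy=4,interpolation=cv2.INTER_NEAREST))
    for z in range(60,160,8):
        k=(q[:,2]>=z)&(q[:,2]<z+8)
        if k.sum(): 
            xs=np.sort(q[k][:,0]);print(z,len(xs),np.unique((xs/5).astype(int)*5).tolist(),q[k][:,1].min().round(),q[k][:,1].max().round())
cv2.imwrite('pics/clamp.png',np.hstack(C))
```

```text
wrist 2845
60 255 [45, 50, 55, 60, 65, 70, 75, 80, 85, 90] 12.0 40.0
68 537 [45, 50, 55, 60, 65, 70, 75, 80, 85, 90, 95] 12.0 41.0
76 219 [55, 60, 65, 70, 75, 80, 85, 90, 95, 100] 15.0 36.0
84 250 [55, 60, 65, 70, 85, 90, 95, 100] 18.0 36.0
92 216 [60, 65, 70, 90, 95, 100, 105] 18.0 35.0
100 261 [60, 65, 70, 75, 90, 95, 100, 105] 18.0 36.0
108 196 [60, 65, 70, 75, 85, 90, 95, 100, 105] 18.0 35.0
116 311 [50, 55, 60, 65, 70, 75, 80, 85, 90, 95, 100, 105] 18.0 35.0
124 463 [50, 55, 60, 65, 70, 75, 80] 18.0 36.0
132 30 [55, 60] 23.0 31.0
side 578
60 74 [45, 50, 55, 60, 65, 70, 75, 80, 85, 90] 12.0 44.0
68 82 [45, 50, 55, 60, 65, 70, 75, 80, 85, 90, 95] 14.0 41.0
76 39 [55, 60, 65, 85, 90, 95] 19.0 37.0
84 31 [55, 60, 65, 85, 90, 95, 100] 20.0 36.0
92 41 [60, 65, 70, 90, 95, 100, 105] 18.0 37.0
100 40 [60, 65, 70, 90, 95, 100, 105, 110] 22.0 37.0
108 43 [50, 65, 70, 75, 80, 85, 90, 95, 100, 105, 110, 115] 24.0 37.0
116 73 [50, 55, 60, 65, 70, 75, 80, 85, 90, 100, 105, 110, 115] 19.0 37.0
124 66 [50, 55, 60, 65, 70, 75, 80, 105, 110, 115, 120] 19.0 38.0
132 25 [105, 110, 115, 120, 125] 24.0 36.0
140 33 [110, 115, 120, 125, 130] 21.0 36.0
148 7 [120, 125] 24.0 31.0
top 434
60 46 [45, 50, 55, 60, 65, 70, 75, 80, 85, 90] 13.0 39.0
68 63 [45, 50, 55, 60, 65, 70, 75, 80, 85, 90] 15.0 40.0
76 10 [55, 60, 85, 90] 20.0 32.0
84 13 [55, 60, 65, 70, 85, 90, 95, 100] 20.0 23.0
92 13 [60, 65, 70, 90, 95, 100] 20.0 35.0
100 18 [60, 65, 70, 90, 95, 100, 105] 19.0 36.0
108 36 [50, 65, 70, 75, 85, 90, 95, 100, 105, 110] 20.0 35.0
116 65 [50, 55, 60, 65, 70, 75, 80, 85, 90, 95, 100, 105] 20.0 36.0
124 84 [55, 60, 65, 70, 75, 80, 105, 110, 115, 120] 20.0 37.0
132 18 [110, 115, 120] 18.0 36.0
140 40 [110, 115, 120, 125, 130] 19.0 35.0
148 20 [115, 120, 125] 23.0 32.0
```

View pics/clamp.png

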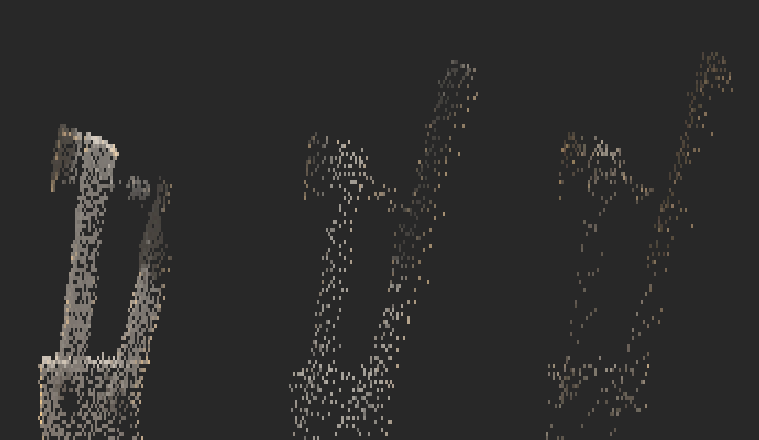

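Cloud check: the bar's screw sticks back to about jig x 92 at z 118, so pressing low on the open handle would foul it. I'll start higher on the grip, at about 88 mm out.

Run:
```python
from h import *
from ik import C
from rig import robot
o=robot.get_obs();phi=.4
R=Rdown(YAW(),-phi)
c=np.array(C(1.1,phi,80,-8));d=np.array([np.sin(phi),0,-np.cos(phi)])
print(c,c-60*d)
T=lin(o,J(*(c-60*d)),R,8)
for k in (40,20,5,0,0): T.append((J(*(c-k*d)),R))
rows(o,T)
```

```text
[ 99.82171761  28.         144.22208396] [ 76.45661707  28.         199.4857436 ]
"delta_pos": [[2.1, -0.2, -1.3], [4.2, -0.5, -2.6], [6.3, -0.7, -3.9], [8.3, -0.9, -5.2], [10.4, -1.2, -6.5], [12.5, -1.4, -7.8], [14.6, -1.6, -9.1], [16.7, -1.9, -10.4], [16.7, 0.0, -11.2], [16.7, 1.8, -12.0], [16.7, 3.2, -12.6], [16.7, 3.6, -12.8], [16.7, 3.6, -12.8]]
"dr": [[-0.05, 0.0, 0.0], [-0.1, 0.0, 0.0], [-0.15, 0.0, 0.0], [-0.2, 0.0, 0.0], [-0.25, 0.0, 0.0], [-0.3, 0.0, 0.0], [-0.35, 0.0, 0.0], [-0.4, 0.0, 0.0], [-0.4, 0.0, 0.0], [-0.4, 0.0, 0.0], [-0.4, 0.0, 0.0], [-0.4, 0.0, 0.0], [-0.4, 0.0, 0.0]]
```

>>> carry_out(delta_pos=[[2.1, -0.5, -1.3], [4.2, -0.9, -2.6], [6.3, -1.4, -3.9], [8.3, -1.8, -5.2], [10.4, -2, -6.5], [12.5, -2, -7.8], [14.6, -2, -9.1], [16.7, -2, -10.4], [16.7, 0, -11.2], [16.7, 1.8, -12], [16.7, 3.2, -12.6], [16.7, 3.6, -12.8], [16.7, 3.6, -12.8]], dr=[[-0.05, 0, 0], [-0.1, 0, 0], [-0.15, 0, 0], [-0.2, 0, 0], [-0.25, 0, 0], [-0.3, 0, 0], [-0.35, 0, 0], [-0.4, 0, 0], [-0.4, 0, 0], [-0.4, 0, 0], [-0.4, 0, 0], [-0.4, 0, 0], [-0.4, 0, 0]], grip=[255, 255, 255, 255, 255, 255, 255, 255, 255, 255, 255, 255, 255])

```text
clock: 11.7
ee_pos: [0.5162, 0.3396, 0.1417]
ee_rot: [0.625, 0.549, -0.369, -0.415]
contact_force: [0.1, -0.1, 0.7]
opening: -0.0002
```

```bash
python3 look.py g wrist side
```

```text
11.7 [ 99.5  27.  141.7] [ 0.485  0.481  1.474 -0.293  0.885 -0.81 ] [ 0.13 -0.12  0.67]
```

View pics/wrist_g.png

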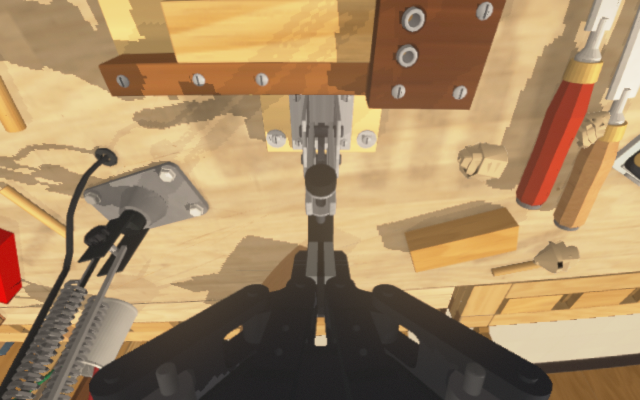

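View pics/side_g.png

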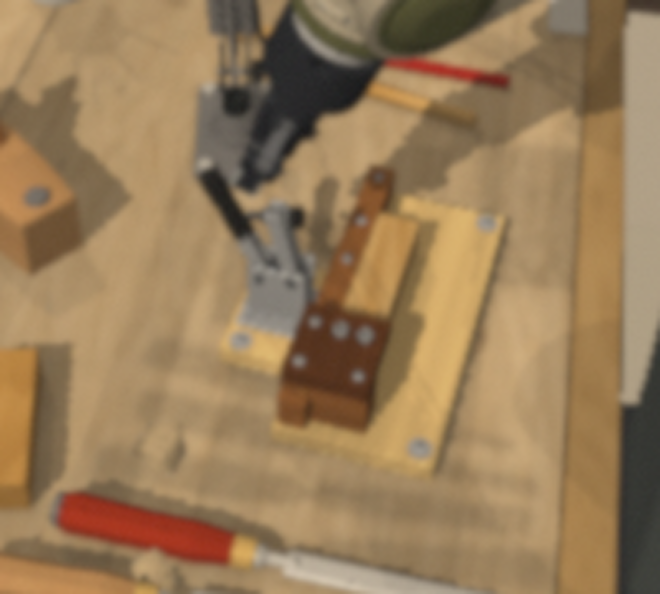

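The fingertip (wrist pixel 320,255) is centred on the handle, just in front of its grip and clear of the clamp bar. I'll press along the arc.

Run:
```python
from h import *
from ik import C
from rig import robot
o=robot.get_obs();phi=.4
R=Rdown(YAW(),-phi)
T=[]
for th in np.r_[1.1,np.linspace(1.04,.2,15)]: T.append((J(*C(th,phi,78+2*th/1.1)),R))
T.append(T[-1]);rows(o,T)
```

```text
"delta_pos": [[0.0, 0.6, -0.5], [0.0, 1.0, -0.9], [0.0, 1.4, -1.3], [0.0, 1.8, -1.6], [0.0, 2.2, -2.0], [0.0, 2.7, -2.2], [0.0, 3.2, -2.5], [0.0, 3.7, -2.7], [0.0, 4.2, -2.9], [0.0, 4.7, -3.1], [0.0, 5.2, -3.2], [0.0, 5.7, -3.3], [0.0, 6.2, -3.3], [0.0, 6.6, -3.4], [0.0, 7.1, -3.4], [0.0, 7.5, -3.4], [0.0, 7.5, -3.4]]
"dr": [[0.0, 0.0, 0.0], [0.0, 0.0, 0.0], [0.0, 0.0, 0.0], [0.0, 0.0, 0.0], [0.0, 0.0, 0.0], [0.0, 0.0, 0.0], [0.0, 0.0, 0.0], [0.0, 0.0, 0.0], [0.0, 0.0, 0.0], [0.0, 0.0, 0.0], [0.0, 0.0, 0.0], [0.0, 0.0, 0.0], [0.0, 0.0, 0.0], [0.0, 0.0, 0.0], [0.0, 0.0, 0.0], [0.0, 0.0, 0.0], [0.0, 0.0, 0.0]]
```

>>> carry_out(delta_pos=[[0, 0.6, -0.5], [0, 1, -0.9], [0, 1.4, -1.3], [0, 1.8, -1.6], [0, 2.2, -2], [0, 2.7, -2.2], [0, 3.2, -2.5], [0, 3.7, -2.7], [0, 4.2, -2.9], [0, 4.2, -2.9]], dr=[[0, 0, 0], [0, 0, 0], [0, 0, 0], [0, 0, 0], [0, 0, 0], [0, 0, 0], [0, 0, 0], [0, 0, 0], [0, 0, 0], [0, 0, 0]], grip=[255, 255, 255, 255, 255, 255, 255, 255, 255, 255])

```text
clock: 12.63
ee_pos: [0.5599, 0.3345, 0.116]
ee_rot: [0.625, 0.55, -0.368, -0.415]
contact_force: [0.0, 0.8, 1.2]
opening: 0.0002
```

```bash
python3 look.py h wrist side
```

```text
12.6333 [143.5  27.5 116. ] [ 0.441  0.556  1.418 -0.283  0.85  -0.852] [0.05 0.83 1.24]
```

View pics/wrist_h.png

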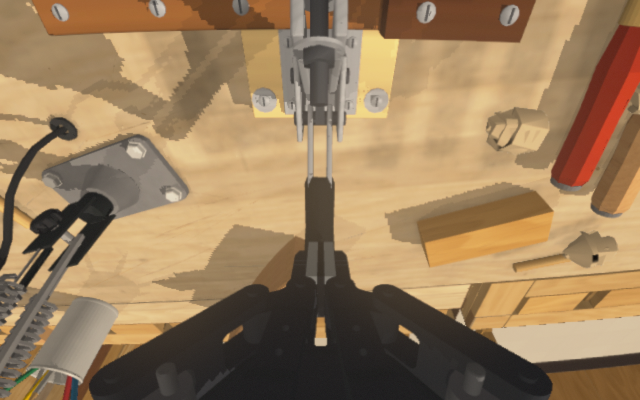

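View pics/side_h.png

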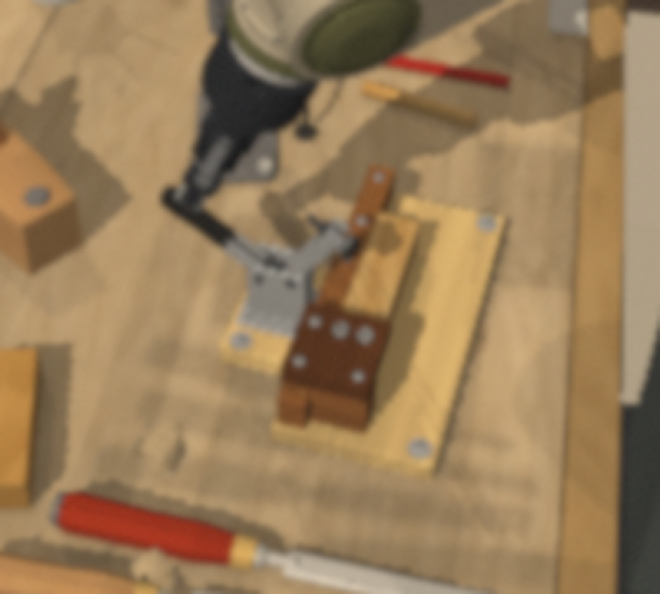

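The handle is about half down and the bar is swinging forward (side view 320,240). The rail hasn't moved.

Run:
```python
from h import *
from ik import C
from rig import robot
o=robot.get_obs();phi=.4
R=Rdown(YAW(),-phi)
T=[]
for th in np.arange(.5,-.06,-.05): T.append((J(*C(th,phi,74)),R));print(round(th,2),np.round(C(th,phi,74),1))
rows(o,T)
```

```text
0.5 [145.1  28.  106.3]
0.45 [147.5  28.  102.8]
0.4 [149.7  28.   99.1]
0.35 [151.2  28.   96.3]
0.3 [152.7  28.   93.5]
0.25 [154.1  28.   90.6]
0.2 [155.3  28.   87.7]
0.15 [156.4  28.   84.6]
0.1 [157.4  28.   81.6]
0.05 [158.3  28.   78.5]
0.0 [159.   28.   75.3]
-0.05 [159.6  28.   72.1]
"delta_pos": [[0.1, 1.0, 0.2], [0.1, 1.4, 0.1], [0.1, 1.8, 0.0], [0.1, 2.2, 0.0], [0.1, 2.5, -0.1], [0.1, 2.8, -0.1], [0.1, 3.1, -0.1], [0.1, 3.4, -0.1], [0.1, 3.8, 0.0], [0.1, 4.1, 0.0], [0.1, 4.4, 0.1], [0.1, 4.7, 0.1]]
"dr": [[0.0, 0.0, 0.0], [0.0, 0.0, 0.0], [0.0, 0.0, 0.0], [0.0, 0.0, 0.0], [0.0, 0.0, 0.0], [0.0, 0.0, 0.0], [0.0, 0.0, 0.0], [0.0, 0.0, 0.0], [0.0, 0.0, 0.0], [0.0, 0.0, 0.0], [0.0, 0.0, 0.0], [0.0, 0.0, 0.0]]
```

>>> carry_out(delta_pos=[[0, 0.5, 0], [0, 1, 0], [0, 1.4, 0], [0, 1.8, 0], [0, 2.2, 0], [0, 2.5, 0], [0, 2.8, 0], [0, 3.1, 0], [0, 3.4, 0], [0, 3.4, 0]], dr=[[0, 0, 0], [0, 0, 0], [0, 0, 0], [0, 0, 0], [0, 0, 0], [0, 0, 0], [0, 0, 0], [0, 0, 0], [0, 0, 0], [0, 0, 0]], grip=[255, 255, 255, 255, 255, 255, 255, 255, 255, 255])

```text
clock: 13.57
ee_pos: [0.5719, 0.3327, 0.0841]
ee_rot: [0.625, 0.549, -0.369, -0.415]
contact_force: [0.9, 0.7, 1.5]
opening: -0.0002
```

>>> carry_out(delta_pos=[[0, 0.2, 0], [0, 0.4, 0], [0, 0.5, 0], [0, 0.5, 0]], dr=[[0, 0, 0], [0, 0, 0], [0, 0, 0], [0, 0, 0]], grip=[255, 255, 255, 255])

```text
clock: 13.9
ee_pos: [0.5734, 0.3324, 0.0789]
ee_rot: [0.625, 0.549, -0.369, -0.415]
contact_force: [-1.1, 0.3, 0.4]
opening: -0.0002
```

```bash
python3 look.py i side wrist
```

```text
13.9 [157.2  27.1  78.9] [ 0.428  0.617  1.426 -0.295  0.784 -0.842] [-1.1   0.31  0.44]
```

View pics/side_i.png

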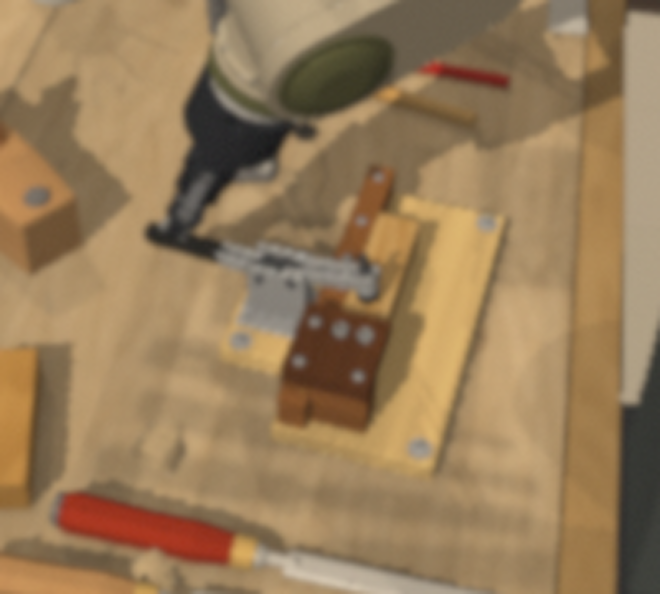

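The handle is nearly level and the pad is over the rail (370,280). I'll finish in small steps.

>>> carry_out(delta_pos=[[0, 0.1, 0], [0, 0.2, 0], [0, 0.3, 0], [0, 0.3, 0]], dr=[[0, 0, 0], [0, 0, 0], [0, 0, 0], [0, 0, 0]], grip=[255, 255, 255, 255])

```text
clock: 14.33
ee_pos: [0.5746, 0.3322, 0.0761]
ee_rot: [0.625, 0.549, -0.369, -0.415]
contact_force: [-2.3, 1.1, 1.6]
opening: 0.0001
```

>>> carry_out(delta_pos=[[0, 0.1, 0], [0, 0.2, 0], [0, 0.3, 0], [0, 0.3, 0]], dr=[[0, 0, 0], [0, 0, 0], [0, 0, 0], [0, 0, 0]], grip=[255, 255, 255, 255])

```text
clock: 14.67
ee_pos: [0.5757, 0.332, 0.0734]
ee_rot: [0.625, 0.549, -0.369, -0.415]
contact_force: [-2.5, 1.1, 4.4]
opening: 0.0003
```

>>> carry_out(delta_pos=[[0, 0.1, 0], [0, 0.2, 0], [0, 0.2, 0]], dr=[[0, 0, 0], [0, 0, 0], [0, 0, 0]], grip=[255, 255, 255])

```text
clock: 14.92
ee_pos: [0.5761, 0.3321, 0.0727]
ee_rot: [0.625, 0.549, -0.369, -0.415]
contact_force: [-10.2, -0.5, 13.4]
opening: -0.0001
```

>>> carry_out(delta_pos=[[0, 0.1, 0], [0, 0.2, 0], [0, 0.2, 0]], dr=[[0, 0, 0], [0, 0, 0], [0, 0, 0]], grip=[255, 255, 255])

```text
clock: 15.17
ee_pos: [0.5763, 0.3322, 0.0725]
ee_rot: [0.625, 0.549, -0.369, -0.415]
contact_force: [-12.7, -1.2, 17.9]
opening: 0.0001
```

>>> carry_out(delta_pos=[[0, 0, 0], [0, 0, 0], [0, 0, 0], [0, -1, 0], [0, -3, 0], [0, -6, 0], [0, -9, 0], [0, -12, 0], [0, -14, 0], [0, -14, 0]], dr=[[0, 0, 0], [0, 0, 0], [0, 0, 0], [0, 0, 0], [0, 0, 0], [0, 0, 0], [0, 0, 0], [0, 0, 0], [0, 0, 0], [0, 0, 0]], grip=[255, 255, 255, 255, 255, 255, 255, 255, 255, 255])

```text
clock: 16.0
ee_pos: [0.5231, 0.3405, 0.2067]
ee_rot: [0.625, 0.552, -0.366, -0.414]
contact_force: [0.7, -0.6, 0.6]
opening: 0.0
```

```bash
python3 look.py j side wrist top
python3 - <<'E'
from h import *
o,f=pickle.load(open('wrist_j.pkl','rb'));p=pickle.load(open('p.pkl','rb'))
Tt=np.eye(4);Tt[:3,:3]=Ro.from_quat(o['ee_rot']).as_matrix();Tt[:3,3]=o['ee_pos'];Tw=Tt@f['T_tool_cam']
P=lambda a:proj(f,jig2w(p,np.array(a,float)),Tw)
im=f['image'][:,:,::-1].copy()
def poly(a,c): cv2.polylines(im,[np.int32((P(a)+.0)*8)],True,c,1,cv2.LINE_AA,3)
poly([(-14,-65,52),(20,-65,52),(20,95,52),(-14,95,52)],(0,0,255))
poly([(20,-122,48),(42,-122,48),(42,132,48),(20,132,48)],(255,0,0))
poly([(119,28,62),(182,28,62)],(255,255,0))
cv2.imwrite('pics/ov2.png',im)
W=cloud(f,Tw);q=w2jig(p,W.reshape(-1,3));m=(abs(q[:,1]-28)<4)&(q[:,0]>110)&(q[:,0]<182)&(q[:,2]>45)&(q[:,2]<95);g=q[m]
for x in range(110,182,8):
    k=(g[:,0]>=x)&(g[:,0]<x+8)
    if k.sum(): print(x,k.sum(),np.percentile(g[k][:,2],[50,95]).round(1))
E
```

```text
16.0 [106.2  28.8 206.7] [ 0.48   0.419  1.371 -0.262  1.032 -0.868] [ 0.7  -0.56  0.57]
110 7 [69.4 69.8]
118 58 [71.4 72.6]
126 56 [71.6 72.5]
134 51 [71.4 72.3]
142 49 [71.4 72.1]
150 50 [71.4 72.2]
158 44 [71.7 73.1]
166 37 [72.1 73. ]
174 21 [71.6 72.5]
```

View pics/ov2.png

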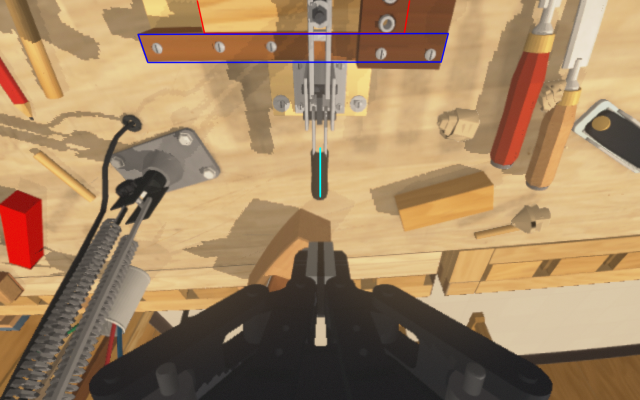

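View pics/side_j.png

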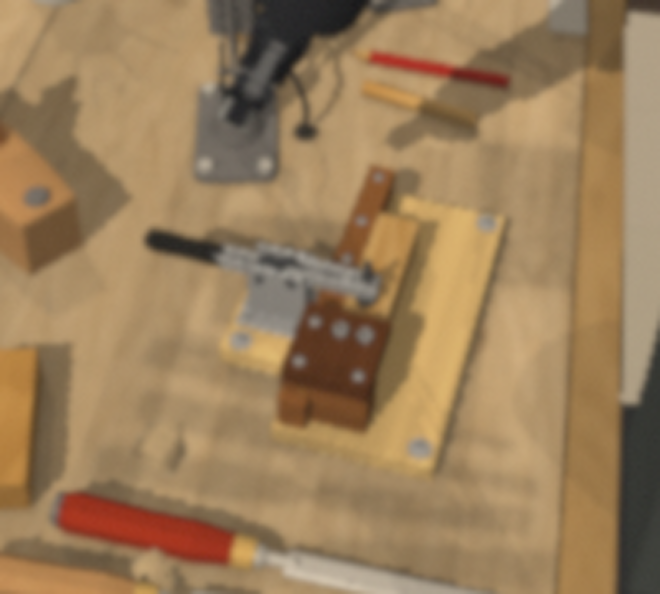

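View pics/top_j.png

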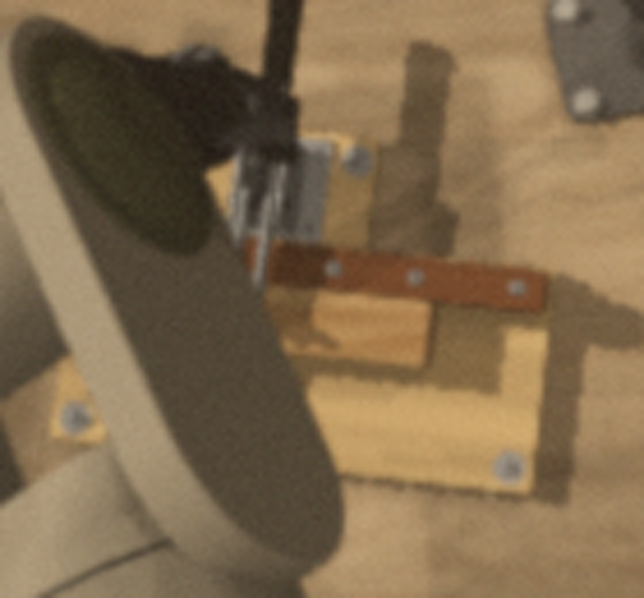

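The handle's top is level along its whole length (71.4-72.1 mm, against 71 when home). The pad sits on the rail, and the seated outline still matches. The robot is clear, so I'm handing in.

```bash
python3 -c "
from rig import robot
print(robot.sign_off())"
```

```text
the job is handed in; nothing more can be done
None
```

The rail is set up for drilling: flat along the back fence, left end against the end stop, and clamped. I handed the job in at about 16 s of the 51 s allowed. The hand-in gave no verdict, so what follows rests on my own checks.

- **Nudge to the fence:** I used the open fingertips on the rail's near side. The last reading was about 15 N against the fence.
- **Tap to the stop:** I used the shut fingertips on the right-hand end until the rail stopped, at about 24 N. Before I clamped it, the outline of a seated rail laid over the wrist picture matched it to about 1 mm.
- **Clamp:** I pressed the handle along its arc until it stopped, at about 22 N. I began higher up the grip than the suggested spot, because the clamp bar's screw left too little room lower down.

**Last checks:**
- **Handle:** its top measured level, 71.4 to 72.1 mm over nearly its whole length, against 71 mm when fully home.
- **Rail:** it still looked seated after clamping. The wrist view then showed only its fence side, and the near side and right end were checked by eye in the top view.
- **Pad:** it looked seated on the rail in the side view. I could not measure its pressing force, so I judge it from the handle being fully home.
- **Dowels and pencil:** I never touched them, and they looked unmoved by eye.
- **Robot:** it was well clear at hand-in, with the force reading near zero.

No check failed. The first and second camera fits of the jig's position differed by about 2 mm, so I used a combined fit.

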